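# Load the slide scanner

### The arm

A 6-joint arm with a two-finger parallel gripper is mounted at the origin on the work surface. World frame = base frame: x ahead of the robot, y to its left, z up, the work surface at z = 0. Lengths are in m, angles in rad, forces in N, time in s.
With the tool pointing down it reaches from about 0.3 to 0.875 m from the base axis. Payload 6.4 kg.
Tool frame: the origin (TCP) lies where the fingers leave the gripper's body, on its centre line; the fingertips stand 73 mm ahead of it and the grasp point (between the pads) lies 54 mm ahead of it (ctrl.pinch_z is the distance from the TCP to the grasp point, in m); z points along the fingers, y is the direction in which the jaws open and shut (so a half turn about z gives the same grasp; the last joint's range is limited). The gripper opens to 85 mm and grips with 20 to 120 N. Pads are 22 mm wide; open, the fingers measure 114 mm over their backs; the gripper's body (76 mm by 85 mm) begins 54 mm behind the grasp point. The pads swing forward as they close: fully open they stand 13 mm farther back than shut.
Start: joints at [-0.206, 0.181, 1.607, -0, 1.354, -0.206], TCP at [0.575, 0, 0.304] pointing down, gripper open.
Joint ranges: [-2.99, 2.99], [-0.89, 2.07], [0.3, 2.58], [-1.14, 4.28], [0, 2.63], [-3.12, 3.12]. Speed limits (rad/s): [2.57, 2.57, 3.01, 3.14, 3.14, 3.14].

### API

Orientations are given as a unit quaternion [w, x, y, z].
In Python, from bench import ctrl, camera, camera_model gives the robot as it stands.
- The arm moves only by the tool arm_command, never from a script. Its argument "series" is a list of rows, each a list of 7 numbers: the shift along the tool's x, y, z in m, then the turn, a rotation vector about the tool's x, y, z in degrees, then the finger opening in m, from 0 to 0.0854. In form: [[tx, ty, tz, rx, ry, rz, gripper], ...]. A call has exactly 5 rows; each row is the pose to reach, as a shift and turn from the pose commanded when the call began, along the tool's axes at that moment; what a row does not reach only later rows make up. A row lasts 1/10 s, in which the tool goes at most 50 mm and 8.59 degrees, less where a joint would pass 70% of its speed; a pose out of reach is approached as far as the arm can. A call with a gripper value outside its range is refused whole. The fingers move at their own pace and stop on an object; the grip force is fixed at half the most. Time passes only in rows, so rows that repeat a pose let the fingers close, or fill a call up. It gives the time, the measured TCP pose, the force and the opening at its end, in the units of the state.
- ctrl.get_obs(): the state, without advancing time (a new reading comes with each control period).
- camera(name): name is "scene" or "side" or "wrist"; returns (picture, depth): 480x640x3 uint8, red, green, blue; 480x640 float32, m along the optical axis (not along the pixel's ray), 0 where there is no reading.
- camera_model(name): a dict with "K" (3x3 intrinsics, pixels), "position" and "attitude" of the camera in the world. Camera axes: x right, y down, z forward; pixel columns grow to the right and rows downward; lengths in m; the calibration is good to about 2 mm. A picture is of the moment at which its call begins: read the wrist's pose just before it. camera_model takes no time and is no camera call; for the wrist camera it gives the pose at the moment of the call.
- ctrl.hand_in(): hands the job in, once; it reports no verdict.
The state is a dict: "time_s": time; "q": joint angles; "dq": joint speeds; "joint_efforts": joint torques, N m; "eef_pos": TCP position; "eef_rot": TCP orientation; "wrist_force": force on the tool from outside, world axes, zero at the start; "torque": the same for the moment, N m; "opening": opening from 0.0 (shut) to 1.0 (fully open).
Only numpy, scipy, OpenCV 4.12 (cv2) and the standard library are available. Lean on these libraries where they do the work, as an engineer would, in place of code of your own. Each camera call takes 0.05 s, during which the arm holds its last target. There are 200 camera calls.

### The job

Swing the scanner's clear hood up past its spring's over-centre point so that it stays open by itself, take the calibration plate off its pedestal and put it back flush on its wooden storage block, and set every slide carrier lying on the desk flush on a pedestal of its own. With everything loaded, shut the hood again and then press the start button fully down; leave the other things on the desk where they are.

Things in the scene. Friction and masses are not known exactly. Their poses are not given: they have to be found in the camera images.
- hood (a joint): angle of the scanner's hood, a clear plastic box without a floor, 180 deep, 310 wide, 77 high: 0 = shut (at the start), grows as its front lifts, 1.5 = open against its stop, upright over the hinge line, top 290 mm above the desk. Over-centre spring: below about 0.9 rad it falls shut, above that it swings to 1.5 and stays. Lifting takes about 4 N at the handle, pulling it back about 3 N
- hood_hinge (a point): middle of the hood's hinge line, at the far edge of the scanner, 42 mm above the desk. x axis: from the scanner's front (robot side) to its back, y axis: along the hinge line to the scanner's left, z up. Does not move with the hood. The scanner is a low white base 230 deep, 405 wide, its black deck 40 mm above the desk; its near edge lies 200 mm in front of the hinge line
- hood_bar (a point): centre of the hood's handle, a round steel bar of 12 mm diameter, 140 mm long, parallel to the hinge line, standing 50 mm off the middle of the hood's front wall on an arm at each end (arms 70 mm either side of this point). With the hood shut it lies 230 mm in front of the hinge line and 55 mm above it; it moves with the hood. Fingers pass freely on both sides of the bar, and it can turn between them
- start (a joint): travel of the scanner's start button in m: 0 = up, 0.006 = fully down; it springs back; about 5 N to press right down; count it as pressed beyond 0.004
- start_top (a point): centre of the top of the start button, a round grey button of 36 mm diameter on the control panel to the right (-y) of the hood, pressed straight down
- ped_a_top (a point): centre of the top face of a pedestal, a dark steel block 84 (x) x 56 (y) x 10 mm fixed on the scanner's deck under the hood; three alike stand in a row, 88 mm apart; z up
- ped_b_top (a point): centre of the top face of a pedestal, a dark steel block 84 (x) x 56 (y) x 10 mm fixed on the scanner's deck under the hood; three alike stand in a row, 88 mm apart; z up
- ped_c_top (a point): centre of the top face of a pedestal, a dark steel block 84 (x) x 56 (y) x 10 mm fixed on the scanner's deck under the hood; three alike stand in a row, 88 mm apart; z up
- carrier_1_mid (a point): centre, half-way up, of a slide carrier (2 or 3 are there): aluminium plate 84 (x) x 56 (y) x 8 mm with two glass slides and, along the middle of its length, an upright grey grip rib 50 (x) x 12 (y) mm that rises 32 mm above the plate; 40 mm high in all, this point 20 mm above its underside, z up; about 120 g
- carrier_2_mid (a point): centre, half-way up, of a slide carrier (2 or 3 are there): aluminium plate 84 (x) x 56 (y) x 8 mm with two glass slides and, along the middle of its length, an upright grey grip rib 50 (x) x 12 (y) mm that rises 32 mm above the plate; 40 mm high in all, this point 20 mm above its underside, z up; about 120 g
- carrier_3_mid (a point): centre, half-way up, of a slide carrier (2 or 3 are there): aluminium plate 84 (x) x 56 (y) x 8 mm with two glass slides and, along the middle of its length, an upright grey grip rib 50 (x) x 12 (y) mm that rises 32 mm above the plate; 40 mm high in all, this point 20 mm above its underside, z up; about 120 g
- target_mid (a point): centre, half-way up, of the calibration plate: aluminium plate 84 (x) x 56 (y) x 8 mm with a square steel post 20 x 20 mm in its middle that rises 32 mm above the plate, no slides; 40 mm high in all, this point 20 mm above its underside, z up; about 140 g; starts on one of the pedestals
- stand_top (a point): centre of the top face of the calibration plate's storage block, a wooden block 84 (x) x 56 (y) x 10 mm fixed on the open desk; z up
- eyepiece_center (a point): centre of a spare eyepiece, black and steel, 36 mm across, 52 high, a bystander standing on the desk
- jar_center (a point): centre of a small capped jar, 54 mm across, 55 high, a bystander standing on the desk
- objective_center (a point): centre of a spare steel objective, 34 mm across, 42 high, a bystander standing on the desk
Mind the look-alikes: they are no part of the job. What is shaped like the part that bears carrier_1_mid but purple is not meant. Leave any pink look-alike of the part that bears carrier_3_mid alone.

How it is judged:
By the outcome, as a careful person would: the job done as asked, in the order asked, and still so for the second after the job is handed in, with the robot touching nothing.
Of carrier_1, carrier_2, carrier_3 only 2 to 3 are there at a start; the rules pass over those that are not, and their reading is None.
At some moment in a run one of carrier_1, carrier_2, carrier_3, target may be knocked a few centimetres aside while the robot is not near it.
Once in a run the grip may slacken for a moment while it holds something.
It also fails if it takes over 210 s, if anything falls off the work surface, if the arm or the gripper's body presses on something with over 40 N, if the wrist force passes 120 N, or if a joint passes its speed limit or range.

## Working session

There is one attempt and no reset: what is moved stays moved. The work goes in short steps, Python scripts to look and compute and a tool call to move; the robot and the scene stay as the last step left them, time stands still between calls to the robot, and variables do not carry over. Pictures are saved under pics/ and viewed, about 12 in all and at most 16, crops included, and the job is handed in when it is done.

Besides the shell and the picture viewer there is one more tool, called after "Request:" by a JSON object that holds its "api" and its "payload". arm_command: Moves the arm, as the interface text tells. Its arguments: {"type":"object","properties":{"series":{"type":"array","items":{"type":"array","items":{"type":"number"}}}},"required":["series"]}

```bash
ls; mkdir -p pics
cat > h.py <<'E'
import numpy as np, cv2
from scipy.spatial.transform import Rotation as R
from bench import ctrl, camera, camera_model
def rot(a):
    a=np.array(a,float)
    return a if a.shape==(3,3) else R.from_quat(np.roll(a,-1)).as_matrix()
def shot(n,f=None):
    m=camera_model(n); im,d=camera(n)
    if f: cv2.imwrite('pics/'+f,im[:,:,::-1])
    return im,d,m
def cloud(d,m):
    K=m['K']; v,u=np.mgrid[:480,:640]
    p=np.stack([(u-K[0][2])/K[0][0]*d,(v-K[1][2])/K[1][1]*d,d],-1)
    return p@rot(m['attitude']).T+np.array(m['position'])
def ray(m,u,v,z):
    K=m['K']; r=rot(m['attitude'])@np.array([(u-K[0][2])/K[0][0],(v-K[1][2])/K[1][1],1])
    p=np.array(m['position']); return p+r*(z-p[2])/r[2]
E
python3 - <<'E'
from h import *
print(ctrl.get_obs(), ctrl.pinch_z)
for n in ['scene','side']:
    im,d,m=shot(n,n+'0.png'); print(n,m); np.savez(n+'0.npz',im=im,d=d)
E
```

```text
pics
{'time_s': 0.0, 'q': array([-2.06269547e-01,  1.81559571e-01,  1.60803480e+00, -2.32285934e-05,
        1.35375827e+00, -2.06247312e-01]), 'dq': array([-0.00023099,  0.00074483, -0.00072493, -0.00050457,  0.00042347,
        0.00060803]), 'joint_efforts': array([ 3.41415571e-04, -4.44869328e+01, -3.51340663e+01, -2.51131587e-04,
        9.11703974e-03,  3.43231875e-05]), 'eef_pos': array([5.74569361e-01, 1.19416879e-04, 3.02960657e-01]), 'eef_rot': array([-7.30289763e-04,  7.07112593e-01,  7.07100421e-01, -4.91114401e-04]), 'wrist_force': array([-0.67701877, -0.65894488, -0.37767291]), 'torque': array([ 0.01210782,  0.02206031, -0.01945645]), 'opening': 0.999421131853415} 0.0539
scene {'K': array([[444.83754855,   0.        , 321.60681247],
       [  0.        , 444.83754855, 236.23787527],
       [  0.        ,   0.        ,   1.        ]]), 'position': array([ 1.05347832, -0.04040237,  0.87601463]), 'attitude': array([-0.23825252,  0.70973469,  0.63020695, -0.20579508])}
side {'K': array([[511.68689885,   0.        , 322.70203466],
       [  0.        , 511.68689885, 236.95377573],
       [  0.        ,   0.        ,   1.        ]]), 'position': array([-0.12739025, -0.55537289,  0.66303203]), 'attitude': array([-0.43365109,  0.8061231 , -0.36031327,  0.17968481])}
```

View pics/scene0.png

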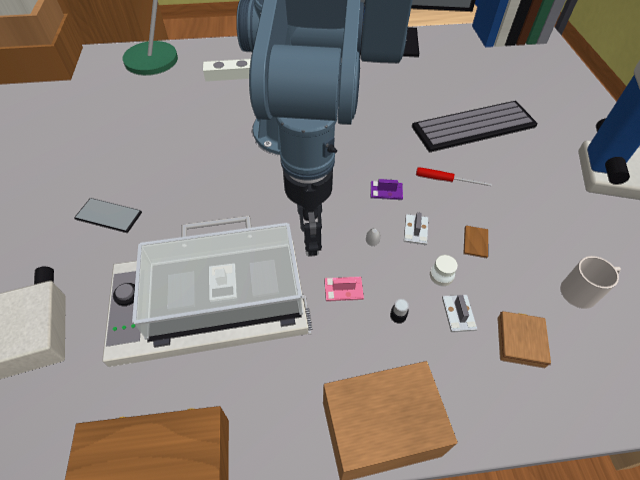

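View pics/side0.png

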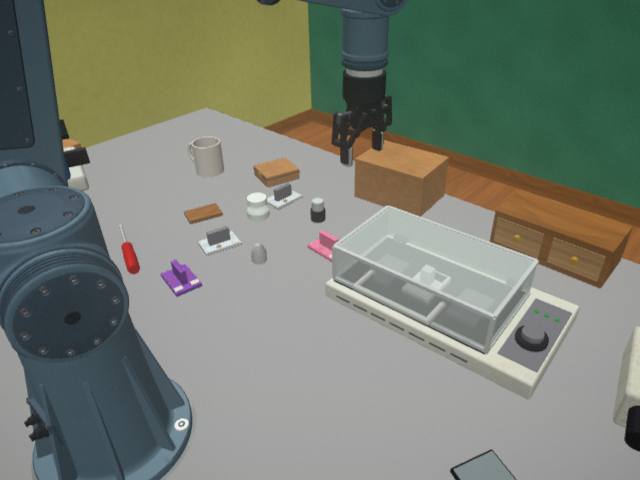

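The scene view shows the shut scanner at left (start button ~(125,293), handle bar ~(215,222)). Two grey-rib carriers are at (416,228) and (460,312), with purple and pink decoys. There are wooden candidates at (476,241) and (525,337), and the calibration plate is on the middle pedestal.

Run:
```python
from h import *
for n in ['scene','side']:
    z=np.load(n+'0.npz'); im,d=z['im'],z['d']; m=camera_model(n); P=cloud(d,m)
    np.save(n+'P.npy',P)
    hsv=cv2.cvtColor(im,cv2.COLOR_RGB2HSV)
    ok=d>0
    print(n,'table z',np.median(P[...,2][ok&(abs(P[...,2])<.01)]))
    inb=ok&(P[...,0]>.2)&(P[...,0]<.95)&(P[...,1]>-.1)&(P[...,1]<.55)&(P[...,2]>.003)&(P[...,2]<.08)
    nl,lab,st,c=cv2.connectedComponentsWithStats(inb.astype(np.uint8))
    for i in range(1,nl):
        if st[i,4]<100: continue
        Q=P[lab==i]; rgb=im[lab==i].mean(0).astype(int)
        r=cv2.minAreaRect((Q[:,:2]*1000).astype(np.float32))
        print(c[i].astype(int),st[i,4],'z',np.percentile(Q[:,2],[5,50,98]).round(4),'rect',np.round(r[0]),np.round(r[1]),round(r[2],1),rgb)
P=np.load('sceneP.npy')
for u,v in [(215,222),(200,225),(183,230),(248,222),(125,293),(125,289),(222,272),(222,281),(181,290),(265,277),(300,320),(110,350),(112,270),(180,250)]:
    print(u,v,P[v,u].round(4))
P=np.load('sideP.npy')
for u,v in [(365,282),(430,315),(398,297),(532,335),(533,330),(430,275),(425,292),(380,263),(475,310),(527,383),(328,292)]: print('side',u,v,P[v,u].round(4))
```

```text
scene table z -0.0002982880690114431
[441 175] 441 z [0.0084 0.0184 0.0267] rect [263. 419.] [200.  26.] 70.2 [154  51  48]
[386 189] 576 z [0.0053 0.0094 0.0405] rect [279. 234.] [83. 60.] 77.4 [107  56 133]
[415 228] 657 z [0.0048 0.0087 0.0414] rect [415. 280.] [62. 88.] 72.8 [173 175 177]
[475 241] 676 z [0.006  0.0095 0.0128] rect [468. 415.] [61. 88.] 70.4 [138  92  51]
[372 237] 200 z [0.0052 0.027  0.0424] rect [437. 165.] [33. 28.] 59.1 [136 135 134]
[443 270] 640 z [0.0108 0.0509 0.0571] rect [555. 303.] [52. 53.] 85.3 [191 194 187]
[343 288] 848 z [0.0052 0.0093 0.0407] rect [559.  76.] [84. 62.] 85.6 [210 121 148]
[288 321] 1364 z [0.0171 0.0399 0.0775] rect [617. -53.] [101.  95.] 1.1 [139 139 136]
[459 313] 937 z [0.0053 0.009  0.041 ] rect [648. 318.] [61. 89.] 86.6 [164 166 169]
[399 310] 347 z [0.0071 0.0402 0.0541] rect [629. 182.] [58. 35.] 4.0 [109 111 113]
[523 339] 2457 z [0.0108 0.031  0.0341] rect [722. 426.] [ 92. 116.] 72.4 [155 114  76]
[376 457] 1001 z [0.0074 0.0442 0.079 ] rect [900.  64.] [245. 124.] 54.4 [111  82  56]
side table z 0.0002658159768402779
[... 1062 characters left out ...]
222 272 [ 0.5573 -0.1752  0.1152]
222 281 [ 0.581  -0.1742  0.1194]
181 290 [ 0.5914 -0.2532  0.1181]
265 277 [ 0.5822 -0.0897  0.1203]
300 320 [ 0.6436 -0.0283  0.0398]
110 350 [ 0.6635 -0.4048  0.0384]
112 270 [ 0.4484 -0.4472  0.0017]
180 250 [ 0.4966 -0.2609  0.1202]
side 365 282 [ 0.4526 -0.1099  0.0704]
side 430 315 [ 0.4257 -0.2625  0.1006]
side 398 297 [ 0.4592 -0.1787  0.0691]
side 532 335 [ 0.5303 -0.3916  0.0628]
side 533 330 [ 0.5426 -0.3879  0.0626]
side 430 275 [ 0.4906 -0.2186  0.1201]
side 425 292 [ 0.4619 -0.2289  0.1066]
side 380 263 [ 0.4642 -0.1329  0.1185]
side 475 310 [ 0.4647 -0.3175  0.1174]
side 527 383 [ 0.4549 -0.4223  0.0386]
side 328 292 [ 0.4283 -0.0397  0.0233]
```

Run:
```python
import cv2,numpy as np
a=cv2.imread('pics/scene0.png')[200:370,70:330]; b=cv2.imread('pics/side0.png')[195:395,310:590]
a=cv2.resize(a,(800,523));b=cv2.resize(b,None,fx=2.8,fy=2.8)
cv2.imwrite('pics/cropa.png',a);cv2.imwrite('pics/cropb.png',b)
```

```text
(no output)
```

View pics/cropa.png

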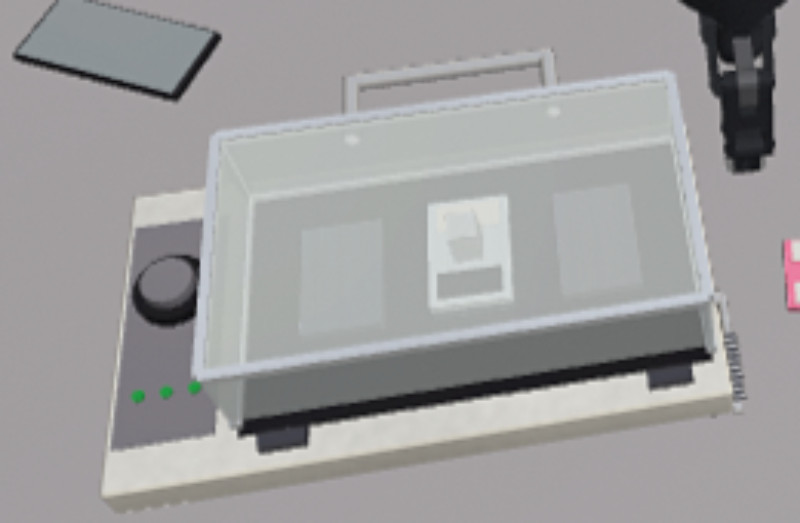

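Crop: the calibration plate sits on the middle pedestal, and the side pedestals are empty. The storage block is the 88x61x12 wood at (0.468, 0.415). The larger wood block, 116x92x33, is a bystander. Next I'll fit the hood frame and refine the carriers.

Run:
```python
from h import *
def rect(Q): return cv2.minAreaRect((Q[:,:2]*1000).astype(np.float32))
for n in ['scene','side']:
    P=np.load(n+'P.npy'); X,Y,Z=P[...,0],P[...,1],P[...,2]; v=np.load(n+'0.npz')['d']>0
    B=P[v&(X>.36)&(X<.445)&(Y>-.28)&(Y<-.1)&(Z>.085)&(Z<.112)]
    print(n,'bar',len(B),B.min(0).round(3),B.max(0).round(3),rect(B))
    H=P[v&(X>.42)&(X<.75)&(Y>-.36)&(Y<0.02)&(Z>.112)&(Z<.125)]
    print('hood top',len(H),rect(H), np.median(H[:,2]))
    # scanner base rim (white top near z .04)
    W=P[v&(X>.38)&(X<.75)&(Y>-.47)&(Y<0.05)&(Z>.033)&(Z<.047)]
    print('base',len(W),rect(W))
    S=P[v&(X>.5)&(X<.59)&(Y>-.43)&(Y<-.34)&(Z>.056)]
    S=S[S[:,2]<.07]; print('button',len(S),S.mean(0),rect(S))
    for nm,c in [('c1',(.415,.28)),('c2',(.648,.318)),('tgtblock',(.468,.417)),('purple',(.277,.234))]:
        M=v&(np.hypot(X-c[0],Y-c[1])<.06)
        if nm!='tgtblock':
            T=P[M&(Z>.033)&(Z<.045)]; r=rect(T); print(nm,'rib',len(T),np.round(r[0],1),np.round(r[1],1),round(r[2],1),T[:,2].mean().round(4), T.mean(0).round(4))
        T=P[M&(Z>.0055)&(Z<.0135)]; r=rect(T); print(nm,'plate',len(T),np.round(r[0],1),np.round(r[1],1),round(r[2],1),np.median(T[:,2]).round(4))
```

```text
scene bar 443 [ 0.404 -0.269  0.092] [ 0.445 -0.118  0.106] ((424.3988342285156, -193.24264526367188), (36.67426300048828, 151.7061004638672), 1.8252592086791992)
hood top 12846 ((551.9754028320312, -185.8668212890625), (190.96844482421875, 318.13848876953125), 3.615882396697998) 0.11894246184920731
base 5386 ((560.2015380859375, -218.21746826171875), (230.22616577148438, 413.9796142578125), 3.399855136871338)
button 222 [ 0.54612152 -0.38694225  0.06140816] ((545.6398315429688, -387.11663818359375), (34.539493560791016, 34.086483001708984), 55.787498474121094)
c1 rib 90 [414.3 279.6] [12.  51.9] 72.5 0.0392 [0.4157 0.2789 0.0392]
c1 plate 469 [414.8 279.8] [55.9 87.8] 73.1 0.0083
c2 rib 146 [650.2 316. ] [13.4 50.7] 86.7 0.0391 [0.6505 0.3151 0.0391]
c2 plate 636 [649.5 315.9] [57.1 85.9] 87.4 0.0085
tgtblock plate 649 [468.2 414.3] [55.4 87.4] 69.5 0.0095
purple rib 101 [277.9 233.4] [49.2 16.7] 79.7 0.0379 [0.279  0.2329 0.0379]
purple plate 339 [279.3 234.2] [82.6 57.9] 79.1 0.0084
side bar 814 [ 0.399 -0.27   0.091] [ 0.445 -0.117  0.106] ((422.7505798339844, -193.5150146484375)
[... 187 characters left out ...]
80503725
base 6393 ((553.9852905273438, -188.5252227783203), (234.4552001953125, 474.3299560546875), 3.681577205657959)
button 402 [ 0.54002757 -0.37913688  0.06149221] ((546.6220092773438, -373.91259765625), (87.34741973876953, 63.76021957397461), 4.124342441558838)
c1 rib 126 [410.6 278.7] [18.3 49.9] 69.7 0.0386 [0.4097 0.2779 0.0386]
c1 plate 396 [410.5 278.6] [59.7 85.1] 74.8 0.0093
c2 rib 84 [646.2 314. ] [13.6 51.9] 85.6 0.0385 [0.6441 0.314  0.0385]
c2 plate 263 [646.5 315. ] [59.6 87.2] 89.1 0.0092
tgtblock plate 431 [463.8 413. ] [63.5 83.4] 69.2 0.0104
purple rib 122 [274.2 232.8] [54.1 13.2] 79.0 0.0391 [0.2729 0.2295 0.0391]
purple plate 549 [274.6 233.2] [86.2 56.8] 78.7 0.0094
```

View pics/cropb.png

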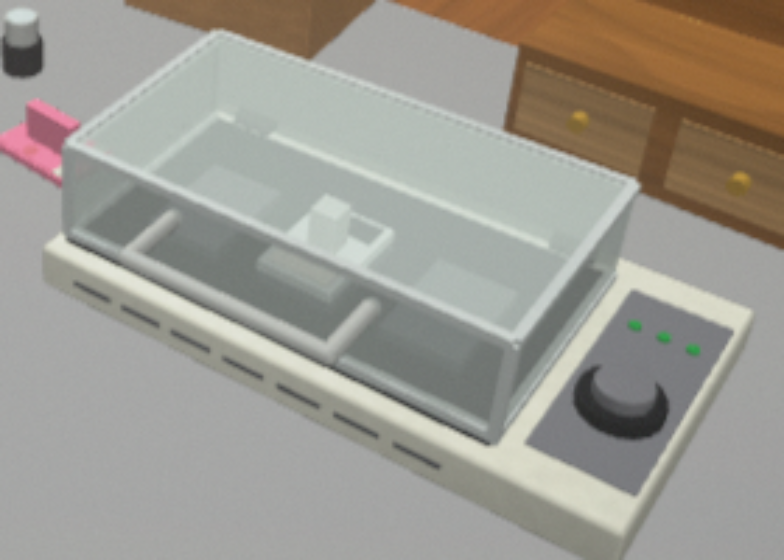

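The side crop confirms this: bar lying at about (235,300)–(345,350) in crop pixels, and the target on the middle pedestal. Frame estimates:
- Hinge at about (0.641, -0.180), yaw 3.5°.
- Bar at about (0.4115, -0.194, 0.097), consistent with the given 230/55 mm offsets.

I'll move above the bar.

Request:
{"api": "arm_command", "payload": {"series": [[-0.18,-0.15,0.04,0,0,-3.5,0.045],[-0.18,-0.15,0.04,0,0,-3.5,0.045],[-0.18,-0.15,0.04,0,0,-3.5,0.045],[-0.18,-0.15,0.04,0,0,-3.5,0.045],[-0.18,-0.15,0.04,0,0,-3.5,0.045]]}}

```text
time_s: 0.6
eef_pos: [0.423, -0.1812, 0.2631]
eef_rot: [-0.0, 0.685, 0.728, -0.0]
wrist_force: [0.5, 0.1, -0.8]
opening: 0.531
```

Run:
```python
from h import *
im,d,m=shot('wrist','w1.png'); P=cloud(d,m); X,Y,Z=P[...,0],P[...,1],P[...,2]
B=P[(d>0)&(X>.38)&(X<.44)&(Y>-.24)&(Y<-.15)&(Z>.085)&(Z<.115)]
print(len(B),B.min(0),B.max(0),np.median(B,0),cv2.minAreaRect((B[:,:2]*1000).astype(np.float32)))
print(m['position'],(d>0).mean())
```

```text
1887 [ 0.40214351 -0.23998013  0.09438487] [ 0.41861817 -0.15005887  0.10360493] [ 0.41060005 -0.1913683   0.10078271] ((410.38995361328125, -195.04095458984375), (12.098150253295898, 90.3984603881836), 3.4168930053710938)
[ 0.41831951 -0.10542609  0.33182029] 0.99603515625
```

View pics/w1.png

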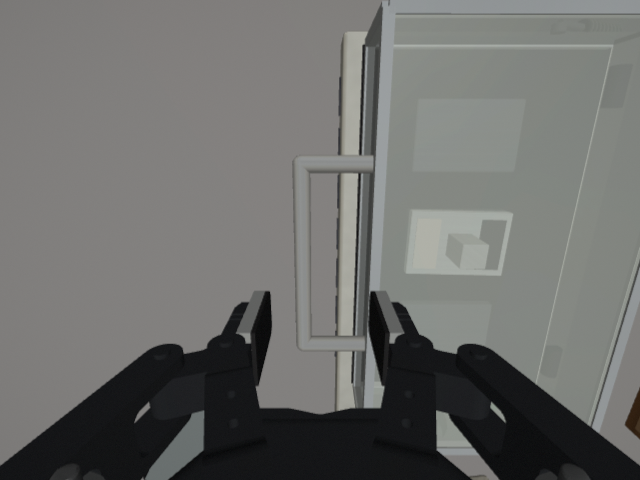

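The wrist view shows the bar at (303,250) between the jaws. It measures x = 0.4105 with yaw 3.4°, which agrees with the scene and side estimates. I'll descend and grip.

Request:
{"api": "arm_command", "payload": {"series": [[-0.012,-0.013,0.02,0,0,0,0.045],[-0.012,-0.013,0.05,0,0,0,0.045],[-0.012,-0.013,0.08,0,0,0,0.045],[-0.012,-0.013,0.112,0,0,0,0.045],[-0.012,-0.013,0.112,0,0,0,0.03]]}}

```text
time_s: 1.15
eef_pos: [0.4102, -0.1907, 0.148]
eef_rot: [-0.005, 0.685, 0.728, -0.0]
wrist_force: [-0.6, 0.7, -0.2]
opening: 0.369
```

Request:
{"api": "arm_command", "payload": {"series": [[0,0,0,0,0,0,0.0],[0,0,0,0,0,0,0.0],[0,0,0,0,0,0,0.0],[0,0,0,0,0,0,0.0],[0,0,0,0,0,0,0.0]]}}

```text
time_s: 1.65
eef_pos: [0.4111, -0.1926, 0.1526]
eef_rot: [-0.002, 0.685, 0.729, -0.001]
wrist_force: [-11.5, -1.7, -2.4]
opening: 0.117
```

Run:
```python
import numpy as np
for t in np.arange(0,1.51,.1):
    x=-.23*np.cos(t)+.055*np.sin(t);z=.23*np.sin(t)+.055*np.cos(t)
    print(round(t,2),'ty',round(x+.23,4),'tz',round(-(z-.055),4))
```

```text
0.0 ty 0.0 tz -0.0
0.1 ty 0.0066 tz -0.0227
0.2 ty 0.0155 tz -0.0446
0.3 ty 0.0265 tz -0.0655
0.4 ty 0.0396 tz -0.0852
0.5 ty 0.0545 tz -0.1035
0.6 ty 0.0712 tz -0.1203
0.7 ty 0.0895 tz -0.1352
0.8 ty 0.1092 tz -0.1483
0.9 ty 0.1301 tz -0.1594
1.0 ty 0.152 tz -0.1683
1.1 ty 0.1747 tz -0.1749
1.2 ty 0.1979 tz -0.1793
1.3 ty 0.2215 tz -0.1813
1.4 ty 0.2451 tz -0.181
1.5 ty 0.2686 tz -0.1783
```

Request:
{"api": "arm_command", "payload": {"series": [[0,0.007,-0.023,0,0,0,0.0],[0,0.0155,-0.0445,0,0,0,0.0],[0,0.0265,-0.0655,0,0,0,0.0],[0,0.0395,-0.085,0,0,0,0.0],[0,0.0545,-0.1035,0,0,0,0.0]]}}

```text
time_s: 2.15
eef_pos: [0.4652, -0.1893, 0.2579]
eef_rot: [-0.002, 0.685, 0.728, -0.002]
wrist_force: [-11.5, -1.0, 6.7]
opening: 0.115
```

Request:
{"api": "arm_command", "payload": {"series": [[0,0.0167,-0.0168,0,0,0,0.0],[0,0.035,-0.0317,0,0,0,0.0],[0,0.0547,-0.0448,0,0,0,0.0],[0,0.0756,-0.0559,0,0,0,0.0],[0,0.0975,-0.0648,0,0,0,0.0]]}}

```text
time_s: 2.65
eef_pos: [0.5652, -0.1833, 0.3246]
eef_rot: [0.002, 0.685, 0.728, 0.0]
wrist_force: [-1.3, -1.0, -1.7]
opening: 0.114
```

Request:
{"api": "arm_command", "payload": {"series": [[0,0.0227,-0.0066,0,0,0,0.0],[0,0.0459,-0.011,0,0,0,0.0],[0,0.0695,-0.013,0,0,0,0.0],[0,0.0931,-0.0127,0,0,0,0.0],[0,0.105,-0.0115,0,0,0,0.0]]}}

```text
time_s: 3.15
eef_pos: [0.6712, -0.177, 0.3351]
eef_rot: [0.002, 0.685, 0.729, 0.001]
wrist_force: [0.7, -0.4, 2.2]
opening: 0.11
```

The bar followed the computed arc to about 1.45 rad at low force. I'll release it, rise and back off.

Request:
{"api": "arm_command", "payload": {"series": [[0,0,0,0,0,0,0.045],[0,0,0,0,0,0,0.045],[0,0,0,0,0,0,0.045],[0,0,-0.03,0,0,0,0.045],[0,0,-0.08,0,0,0,0.045]]}}

```text
time_s: 3.65
eef_pos: [0.6673, -0.1766, 0.4083]
eef_rot: [-0.004, 0.685, 0.728, -0.002]
wrist_force: [1.1, -0.7, 0.4]
opening: 0.525
```

Request:
{"api": "arm_command", "payload": {"series": [[0,-0.04,-0.03,0,0,-8,0.06],[0,-0.09,-0.03,0,0,-16,0.06],[0,-0.14,-0.03,0,0,-24,0.06],[0,-0.18,-0.03,0,0,-32,0.06],[0,-0.2,-0.03,0,0,-40,0.06]]}}

```text
time_s: 4.15
eef_pos: [0.4663, -0.1889, 0.4426]
eef_rot: [0.0, 0.393, 0.92, -0.0]
wrist_force: [0.3, -0.4, 0.1]
opening: 0.703
```

Request:
{"api": "arm_command", "payload": {"series": [[0,0,0,0,0,-8,0.06],[0,0,0,0,0,-16,0.06],[0,0,0,0,0,-24,0.06],[0,0,0,0,0,-32,0.06],[0,0,0,0,0,-40,0.06]]}}

```text
time_s: 4.65
eef_pos: [0.4688, -0.189, 0.4423]
eef_rot: [0.0, 0.054, 0.999, -0.0]
wrist_force: [-0.1, -0.2, 0.0]
opening: 0.699
```

Request:
{"api": "arm_command", "payload": {"series": [[0,0,0,0,0,-8,0.06],[0,0,0,0,0,-10,0.06],[0,0,0,0,0,-10,0.06],[0,0,0,0,0,-10,0.06],[0,0,0,0,0,-10,0.06]]}}

```text
time_s: 5.15
eef_pos: [0.4694, -0.1892, 0.4419]
eef_rot: [0.0, -0.03, 1.0, -0.0]
wrist_force: [0.7, -0.5, 0.7]
opening: 0.703
```

Run:
```python
from h import *
ims=[]
for n in ['scene','wrist']:
    im,d,m=shot(n); np.savez(n+'1.npz',im=im,d=d,P=cloud(d,m)); ims.append(im[:,:,::-1])
cv2.imwrite('pics/both1.png',cv2.resize(np.hstack(ims),(800,300),interpolation=cv2.INTER_AREA))
print(ctrl.get_obs()['eef_pos'],m['position'])
```

```text
[ 0.46952469 -0.18923566  0.4418024 ] [ 0.39380892 -0.19349507  0.5105975 ]
```

View pics/both1.png

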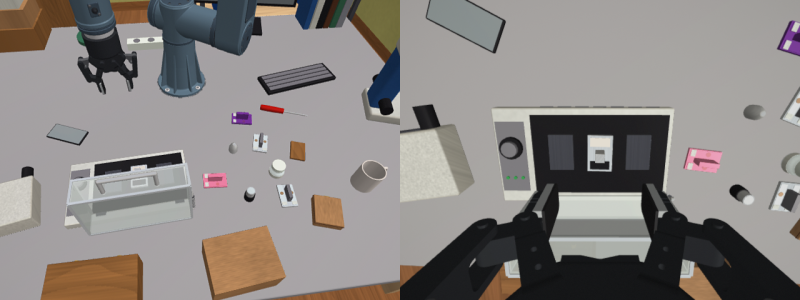

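The hood stays open, as both halves show. The wrist view has the deck with the target in the middle and both side pedestals empty. I'll measure them.

```bash
cat >> h.py <<'E'
def rects(P,d,c,r,zr):
    X,Y,Z=P[...,0],P[...,1],P[...,2]
    T=P[(d>0)&(np.hypot(X-c[0],Y-c[1])<r)&(Z>zr[0])&(Z<zr[1])]
    if len(T)<10: return None
    # trim stray points: keep largest blob
    q=cv2.minAreaRect((T[:,:2]*1000).astype(np.float32))
    return len(T),np.round(q[0],1),np.round(q[1],1),round(q[2],1),np.median(T[:,2]).round(4)
E
python3 - <<'E'
from h import *
z=np.load('wrist1.npz'); P,d=z['P'],z['d']
e=np.array([-.061,.998]); h=np.array([.641,-.180])
for dx in (-.1,): 
  for k in (-1,0,1):
    c=h+dx*np.array([.998,.061])+.088*k*e
    print(k,c.round(3),'ped',rects(P,d,c,.055,(.046,.0535)),'plate',rects(P,d,c,.055,(.054,.064)),'post',rects(P,d,c,.055,(.08,.1)))
for n,c in [('c1',(.413,.279)),('c2',(.648,.315)),('st',(.466,.414))]:
    print(n,'rib',rects(P,d,c,.06,(.03,.05)),'plate',rects(P,d,c,.06,(.005,.0135)))
z=np.load('scene1.npz'); P,d=z['P'],z['d']
for n,c in [('c1',(.413,.279)),('c2',(.648,.315)),('st',(.466,.414))]:
    print(n,'rib',rects(P,d,c,.06,(.03,.05)),'plate',rects(P,d,c,.06,(.005,.0135)))
E
```

```text
-1 [ 0.547 -0.274] ped (2197, array([ 545.4, -273.5]), array([83. , 56.4]), 3.5, np.float64(0.0488)) plate None post None
0 [ 0.541 -0.186] ped (65, array([ 502.9, -193.1]), array([25.8, 64.2]), 30.0, np.float64(0.049)) plate (1970, array([ 540.4, -184.5]), array([84.3, 55.1]), 2.4, np.float64(0.0572)) post (239, array([ 539.9, -185.3]), array([19.8, 18.5]), 3.5, np.float64(0.0887))
1 [ 0.536 -0.098] ped (2195, array([534.9, -98.1]), array([82.9, 56.2]), 3.6, np.float64(0.0489)) plate None post None
c1 rib None plate (870, array([423.2, 256.6]), array([87.5, 40.4]), 18.0, np.float64(0.0081))
c2 rib (378, array([647.6, 315.6]), array([14.9, 50. ]), 88.0, np.float64(0.0382)) plate (1080, array([648. , 314.7]), array([57.9, 84.7]), 87.5, np.float64(0.0081))
st rib None plate None
c1 rib (99, array([415.8, 279.4]), array([12.4, 51.2]), 73.0, np.float64(0.0392)) plate (490, array([416.1, 279.3]), array([55.9, 89.6]), 72.5, np.float64(0.0085))
c2 rib (162, array([649.9, 315.7]), array([13.2, 51.9]), 86.0, np.float64(0.0388)) plate (654, array([649.4, 315.7]), array([56. , 85.9]), 86.5, np.float64(0.0085))
st rib None plate (657, array([470.5, 413.2]), array([55.4, 91.1]), 70.6, np.float64(0.0094))
```

Pedestals b (target), a and c are found 88 mm apart, top about 0.050. I'll grasp the target post at (0.540, -0.185).

Request:
{"api": "arm_command", "payload": {"series": [[-0.03,0,0.03,0,0,0,0.06],[-0.06,0,0.06,0,0,0,0.06],[-0.0705,0,0.105,0,0,0,0.06],[-0.0705,0,0.155,0,0,0,0.06],[-0.0705,0,0.2,0,0,0,0.06]]}}

```text
time_s: 5.75
eef_pos: [0.54, -0.1845, 0.2393]
eef_rot: [-0.0, -0.031, 1.0, 0.0]
wrist_force: [0.5, -0.4, -0.2]
opening: 0.704
```

Request:
{"api": "arm_command", "payload": {"series": [[0,0,0.03,0,0,0,0.06],[0,0,0.06,0,0,0,0.06],[0,0,0.09,0,0,0,0.06],[0,0,0.105,0,0,0,0.06],[0,0,0.105,0,0,0,0.06]]}}

```text
time_s: 6.25
eef_pos: [0.5387, -0.1842, 0.1344]
eef_rot: [-0.002, -0.03, 1.0, 0.001]
wrist_force: [-0.8, 0.4, -0.1]
opening: 0.707
```

Request:
{"api": "arm_command", "payload": {"series": [[0,0,0,0,0,0,0.03],[0,0,0,0,0,0,0.0],[0,0,0,0,0,0,0.0],[0,0,0,0,0,0,0.0],[0,0,0,0,0,0,0.0]]}}

```text
time_s: 6.75
eef_pos: [0.5412, -0.1856, 0.1388]
eef_rot: [0.002, -0.031, 1.0, -0.001]
wrist_force: [0.2, 0.9, 6.6]
opening: 0.217
```

Gripped: opening is about 18.5 mm on the 20 mm post. I'll lift, carry over toward the block and look.

Request:
{"api": "arm_command", "payload": {"series": [[0,0,-0.015,0,0,0,0.0],[0,0,-0.045,0,0,0,0.0],[0,0,-0.08,0,0,0,0.0],[0,0,-0.115,0,0,0,0.0],[0,0,-0.14,0,0,0,0.0]]}}

```text
time_s: 7.25
eef_pos: [0.5403, -0.1851, 0.2803]
eef_rot: [0.001, -0.031, 1.0, -0.001]
wrist_force: [-0.6, 0.0, -1.2]
opening: 0.22
```

Request:
{"api": "arm_command", "payload": {"series": [[-0.002,0.03,0,0,0,0,0.0],[-0.004,0.07,0,0,0,0,0.0],[-0.006,0.115,0,0,0,0,0.0],[-0.008,0.16,0,0,0,0,0.0],[-0.01,0.2,0,0,0,0,0.0]]}}

```text
time_s: 7.75
eef_pos: [0.5371, 0.0173, 0.2776]
eef_rot: [0.0, -0.031, 1.0, 0.0]
wrist_force: [0.3, 0.2, -2.4]
opening: 0.219
```

Request:
{"api": "arm_command", "payload": {"series": [[-0.002,0.04,0,0,0,0,0.0],[-0.004,0.08,0,0,0,0,0.0],[-0.006,0.12,0,0,0,0,0.0],[-0.008,0.16,0,0,0,0,0.0],[-0.01,0.2,0,0,0,0,0.0]]}}

```text
time_s: 8.25
eef_pos: [0.535, 0.2171, 0.2777]
eef_rot: [0.0, -0.031, 1.0, -0.0]
wrist_force: [0.8, -1.1, -1.5]
opening: 0.221
```

Request:
{"api": "arm_command", "payload": {"series": [[-0.002,0.04,0,0,0,5,0.0],[-0.004,0.08,0,0,0,11,0.0],[-0.005,0.12,0,0,0,17,0.0],[-0.006,0.16,0,0,0,22,0.0],[-0.006,0.195,0,0,0,23.5,0.0]]}}

```text
time_s: 8.75
eef_pos: [0.529, 0.4124, 0.2776]
eef_rot: [0.0, 0.175, 0.985, 0.0]
wrist_force: [0.5, -0.0, -1.4]
opening: 0.222
```

Run:
```python
from h import *
im,d,m=shot('wrist','w2.png'); P=cloud(d,m); print(m['position'],ctrl.get_obs()['eef_pos'],ctrl.get_obs()['opening'])
print('st',rects(P,d,(.467,.4135),.06,(.005,.016)))
print('c1',rects(P,d,(.413,.279),.06,(.03,.05)),rects(P,d,(.413,.279),.06,(.005,.0135)))
print('c2',rects(P,d,(.648,.315),.06,(.03,.05)),rects(P,d,(.648,.315),.06,(.005,.0135)))
```

```text
[0.45779526 0.43870923 0.34630775] [0.52765738 0.4170099  0.27758803] 0.2244852883678124
st (5194, array([466.5, 415.6]), array([56. , 83.8]), 70.2, np.float64(0.0088))
c1 (1068, array([412.2, 281. ]), array([13.5, 50.1]), 73.1, np.float64(0.0384)) (3681, array([412. , 280.7]), array([57. , 84.1]), 73.2, np.float64(0.0075))
c2 None (387, array([619.4, 302.8]), array([25.6, 29.8]), 86.8, np.float64(0.0075))
```

View pics/w2.png

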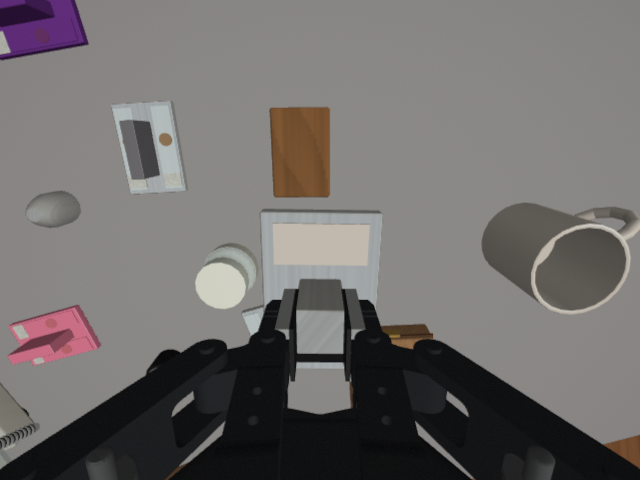

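The wrist view shows the storage block at (300,152) at (0.4665, 0.4156), x-axis -19.8°. The held plate looks square in the jaws, with its near edge at row 211, and c1 is at (148,147). Next is the held plate's offset along tool x.

Run:
```python
from h import *
o=ctrl.get_obs(); Rt=rot(o['eef_rot']); p=np.array(o['eef_pos']); print(p, 'tool x',Rt[:,0],'y',Rt[:,1])
im,d,m=shot('wrist'); P=cloud(d,m); L=(P-p)@Rt
M=(d>0)&(L[...,2]>.06)&(L[...,2]<.1)&(abs(L[...,1])<.04)&(abs(L[...,0])<.06)
T=L[M&(L[...,0]>.015)]; print(len(T),np.percentile(T[:,0],[1,99,99.8]),np.percentile(T[:,1],[.5,99.5]),np.median(T[:,2]))
# yaw of the near edge
e=[(y,T[abs(T[:,1]-y)<.002,0].max()) for y in np.arange(-.024,.025,.006)]; print(np.polyfit(*zip(*e),1))
dlt=np.array([.4665,.4156,0])-p; print('shift to stand',dlt@Rt)
```

```text
[0.52765738 0.4170099  0.27758803] tool x [-0.93995075  0.34130783  0.00124532] y [0.3413101  0.93994373 0.00363376]
7310 [0.01530272 0.04336577 0.04356047] [-0.02700202  0.02810556] 0.08155133045789023
[-0.0168021   0.04339738]
shift to stand [ 0.05665803 -0.02320754  0.2775763 ]
```

Request:
{"api": "arm_command", "payload": {"series": [[0.02,-0.01,0,0,0,0,0.0],[0.0455,-0.02,0,0,0,0,0.0],[0.0555,-0.024,0.04,0,0,0,0.0],[0.0555,-0.024,0.08,0,0,0,0.0],[0.0555,-0.024,0.12,0,0,0,0.0]]}}

```text
time_s: 9.35
eef_pos: [0.469, 0.4065, 0.1569]
eef_rot: [0.001, 0.173, 0.985, 0.0]
wrist_force: [1.4, -0.3, -1.1]
opening: 0.218
```

Request:
{"api": "arm_command", "payload": {"series": [[0,0,0.02,0,0,0,0.0],[0,0,0.035,0,0,0,0.0],[0,0,0.045,0,0,0,0.0],[0,0,0.052,0,0,0,0.0],[0,0,0.055,0,0,0,0.0]]}}

```text
time_s: 9.85
eef_pos: [0.4697, 0.407, 0.102]
eef_rot: [0.0, 0.174, 0.985, 0.0]
wrist_force: [-0.1, -0.1, -1.8]
opening: 0.222
```

Request:
{"api": "arm_command", "payload": {"series": [[0,0,0.002,0,0,0,0.0],[0,0,0.002,0,0,0,0.0],[0,0,0.002,0,0,0,0.0],[0,0,0.002,0,0,0,0.0],[0,0,0.002,0,0,0,0.0]]}}

```text
time_s: 10.35
eef_pos: [0.4695, 0.4071, 0.1001]
eef_rot: [0.0, 0.174, 0.985, 0.0]
wrist_force: [0.6, 0.6, -2.0]
opening: 0.22
```

The arm was still settling when I measured, so the shift landed about 6 mm short. I'll correct it, settle, and check against the block's position in the same cameras.

Request:
{"api": "arm_command", "payload": {"series": [[0.001,0.001,-0.002,0,0,0,0.0],[0.003,0.004,-0.002,0,0,0,0.0],[0.004,0.0055,-0.002,0,0,0,0.0],[0.004,0.0055,-0.002,0,0,0,0.0],[0.004,0.0055,-0.002,0,0,0,0.0]]}}

```text
time_s: 10.85
eef_pos: [0.4673, 0.4136, 0.1016]
eef_rot: [-0.0, 0.174, 0.985, -0.0]
wrist_force: [0.7, -0.7, -3.0]
opening: 0.223
```

Run:
```python
from h import *
print(ctrl.get_obs()['eef_pos'])
for n in ['scene','side']:
    im,d,m=shot(n,n+'3.png'); P=cloud(d,m)
    print(n,rects(P,d,(.467,.414),.055,(.0145,.026)),rects(P,d,(.467,.414),.055,(.005,.012)))
    cv2.imwrite('pics/c_'+n+'.png',im[190:290,430:530,::-1] if n=='scene' else im[160:260,150:250,::-1])
a=[cv2.resize(cv2.imread('pics/c_%s.png'%n),(400,400),interpolation=2) for n in('scene','side')]
cv2.imwrite('pics/c3.png',np.hstack(a))
```

```text
[0.4673098  0.41355278 0.10159108]
scene (424, array([468.9, 412.8]), array([56.2, 86.7]), 69.8, np.float64(0.0205)) (44, array([493.4, 394.1]), array([73.4, 35.8]), 30.8, np.float64(0.007))
side (404, array([465. , 412.4]), array([64.3, 84.3]), 69.3, np.float64(0.0215)) (104, array([446.6, 399.2]), array([47.8, 96.7]), 37.7, np.float64(0.0086))
```

View pics/c3.png

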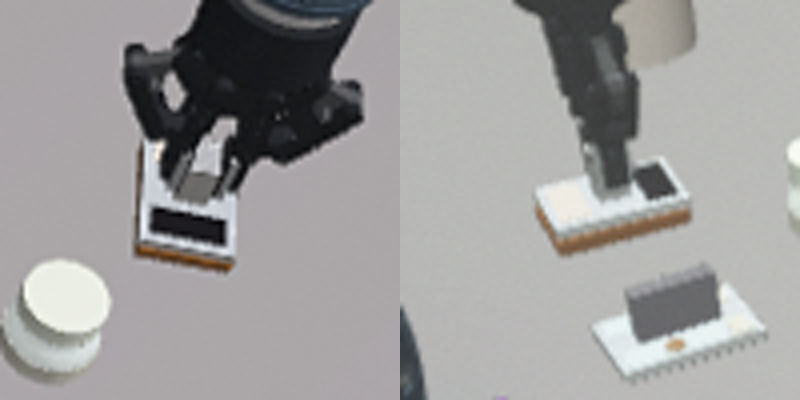

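Plate and block coincide within about 1 mm in both views, block visible evenly below. I'll lower 3 mm, release, rise, and move over c1.

Request:
{"api": "arm_command", "payload": {"series": [[0,0.0005,0.001,0,0,0,0.0],[0,0.0005,0.0025,0,0,0,0.0],[0,0.0005,0.0035,0,0,0,0.0],[0,0.0005,0.0035,0,0,0,0.0],[0,0.0005,0.0035,0,0,0,0.0]]}}

```text
time_s: 11.45
eef_pos: [0.4676, 0.414, 0.0988]
eef_rot: [0.0, 0.174, 0.985, -0.0]
wrist_force: [-3.3, -1.8, 5.3]
opening: 0.219
```

Request:
{"api": "arm_command", "payload": {"series": [[0,0,0,0,0,0,0.045],[0,0,0,0,0,0,0.045],[0,0,0,0,0,0,0.045],[0,0,-0.03,0,0,0,0.045],[0,0,-0.08,0,0,0,0.045]]}}

```text
time_s: 11.95
eef_pos: [0.4654, 0.4124, 0.1747]
eef_rot: [-0.003, 0.174, 0.985, -0.003]
wrist_force: [1.1, 0.2, 0.6]
opening: 0.526
```

Request:
{"api": "arm_command", "payload": {"series": [[0,-0.03,-0.02,0,0,-1,0.045],[0.002,-0.07,-0.03,0,0,-2,0.045],[0.004,-0.11,-0.03,0,0,-3,0.045],[0.006,-0.1435,-0.03,0,0,-3,0.045],[0.006,-0.1435,-0.03,0,0,-3,0.045]]}}

```text
time_s: 12.45
eef_pos: [0.411, 0.2785, 0.2076]
eef_rot: [-0.001, 0.149, 0.989, -0.001]
wrist_force: [-0.0, 0.4, -0.8]
opening: 0.53
```

Request:
{"api": "arm_command", "payload": {"series": [[0,0,0,0,0,0,0.045],[0,0,0,0,0,0,0.045],[0,0,0,0,0,0,0.045],[0,0,0,0,0,0,0.045],[0,0,0,0,0,0,0.045]]}}

```text
time_s: 12.95
eef_pos: [0.4129, 0.2816, 0.208]
eef_rot: [-0.0, 0.147, 0.989, -0.0]
wrist_force: [-0.3, -0.0, -0.0]
opening: 0.529
```

```bash
cat >> h.py <<'E'
def near(*cs):
    o=ctrl.get_obs(); Rt=rot(o['eef_rot']); p=np.array(o['eef_pos'])
    im,d,m=shot('wrist'); P=cloud(d,m); print('tcp',p.round(4),'xaxis yaw',np.degrees(np.arctan2(-Rt[1,0],-Rt[0,0])).round(2))
    for c in cs:
        for zr in ((.03,.05),(.005,.0135),(.012,.024)): print(c,zr,rects(P,d,c,.06,zr))
    return im,P,d,p,Rt
E
python3 - <<'E'
from h import *
im,P,d,p,Rt=near((.4125,.281),(.4665,.4145)); cv2.imwrite('pics/w4.png',im[:,:,::-1])
print((np.array([.4125,.281,0])-p)@Rt)
E
```

```text
tcp [0.4129 0.2816 0.208 ] xaxis yaw -16.96
(0.4125, 0.281) (0.03, 0.05) (1076, array([411.8, 280.4]), array([11.6, 50.2]), 73.1, np.float64(0.0387))
(0.4125, 0.281) (0.005, 0.0135) (5514, array([412.1, 280.5]), array([56. , 84.2]), 73.0, np.float64(0.0077))
(0.4125, 0.281) (0.012, 0.024) (48, array([388.3, 287.8]), array([11.6,  0.8]), 72.1, np.float64(0.0172))
(0.4665, 0.4145) (0.03, 0.05) (1208, array([466.5, 414.2]), array([20.9, 20.9]), 68.9, np.float64(0.0482))
(0.4665, 0.4145) (0.005, 0.0135) (519, array([447.9, 400.9]), array([ 45.4, 100.5]), 36.4, np.float64(0.0087))
(0.4665, 0.4145) (0.012, 0.024) (5831, array([466.6, 414.3]), array([57.3, 84.1]), 68.5, np.float64(0.0173))
[ 1.81431072e-04 -6.72784196e-04  2.07986778e-01]
```

View pics/w4.png

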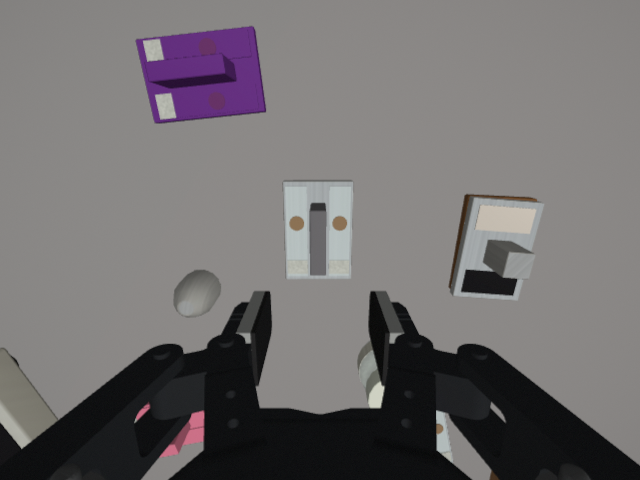

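The target sits on the block: centre (466.6, 414.3), plate top at 18 mm, yaw within about 1.5°. c1 is right between the jaws at (318,230). I'll grasp it.

Request:
{"api": "arm_command", "payload": {"series": [[0.0005,-0.001,0.04,0,0,0,0.045],[0.0005,-0.001,0.08,0,0,0,0.045],[0.0005,-0.001,0.11,0,0,0,0.045],[0.0005,-0.001,0.122,0,0,0,0.045],[0.0005,-0.001,0.122,0,0,0,0.045]]}}

```text
time_s: 13.5
eef_pos: [0.411, 0.28, 0.0847]
eef_rot: [-0.002, 0.148, 0.989, -0.001]
wrist_force: [-0.0, -0.9, 0.2]
opening: 0.525
```

Request:
{"api": "arm_command", "payload": {"series": [[0,0,0,0,0,0,0.02],[0,0,0,0,0,0,0.0],[0,0,0,0,0,0,0.0],[0,0,0,0,0,0,0.0],[0,0,0,0,0,0,0.0]]}}

```text
time_s: 14.0
eef_pos: [0.4135, 0.2809, 0.0881]
eef_rot: [0.002, 0.148, 0.989, 0.001]
wrist_force: [0.4, -0.6, 7.3]
opening: 0.129
```

Request:
{"api": "arm_command", "payload": {"series": [[0,0,-0.02,0,0,0,0.0],[0,0,-0.06,0,0,0,0.0],[0,0,-0.1,0,0,0,0.0],[0,0,-0.14,0,0,0,0.0],[0,0,-0.16,0,0,0,0.0]]}}

```text
time_s: 14.5
eef_pos: [0.4133, 0.2809, 0.2507]
eef_rot: [0.003, 0.148, 0.989, 0.002]
wrist_force: [0.1, 0.6, -1.0]
opening: 0.13
```

```bash
cat >> h.py <<'E'
def held():
    o=ctrl.get_obs(); Rt=rot(o['eef_rot']); p=np.array(o['eef_pos'])
    im,d,m=shot('wrist'); P=cloud(d,m); L=(P-p)@Rt
    print('tcp',p.round(4),'opening',o['opening'],'x',Rt[:,0].round(4),'y',Rt[:,1].round(4),'xyaw',np.degrees(np.arctan2(-Rt[1,0],-Rt[0,0])).round(2))
    T=L[(d>0)&(L[...,2]>.06)&(L[...,2]<.1)&(abs(L[...,1])<.04)&(L[...,0]<.06)&(L[...,0]>.025)]
    if len(T)<50: print('nothing held?',len(T)); return im,P,d,p,Rt
    e=[(y,T[abs(T[:,1]-y)<.002,0].max()) for y in np.arange(-.024,.025,.006) if (abs(T[:,1]-y)<.002).any()]
    print('near edge',np.percentile(T[:,0],99.5),'y',np.percentile(T[:,1],[.5,99.5]),'top z',np.median(T[:,2]),'slope',np.polyfit(*zip(*e),1))
    return im,P,d,p,Rt
E
python3 - <<'E'
from h import *
held()
E
```

```text
tcp [0.4133 0.2809 0.2507] opening 0.1298065646867837 x [-0.9563  0.2922 -0.005 ] y [0.2922 0.9563 0.0039] xyaw -16.99
near edge 0.04360113552463128 y [-0.02729568  0.02772932] top z 0.08062413997763104 slope [-0.00102668  0.04366935]
```

Request:
{"api": "arm_command", "payload": {"series": [[-0.015,-0.022,0,0,0,-2,0.0],[-0.035,-0.05,0,0,0,-4,0.0],[-0.055,-0.08,0,0,0,-7,0.0],[-0.075,-0.11,0,0,0,-9,0.0],[-0.083,-0.122,0,0,0,-10,0.0]]}}

```text
time_s: 15.05
eef_pos: [0.4561, 0.1369, 0.2458]
eef_rot: [0.0, 0.061, 0.998, -0.0]
wrist_force: [-0.6, 0.7, -0.9]
opening: 0.13
```

Request:
{"api": "arm_command", "payload": {"series": [[-0.012,-0.028,0,0,0,-3,0.0],[-0.026,-0.06,0,0,0,-6,0.0],[-0.042,-0.095,0,0,0,-9,0.0],[-0.054,-0.12,0,0,0,-10.5,0.0],[-0.06,-0.134,0,0,0,-10.5,0.0]]}}

```text
time_s: 15.55
eef_pos: [0.4993, -0.0029, 0.2459]
eef_rot: [-0.0, -0.03, 1.0, -0.0]
wrist_force: [0.2, 1.4, -0.7]
opening: 0.127
```

Request:
{"api": "arm_command", "payload": {"series": [[0,0,0,0,0,0,0.0],[0,0,0,0,0,0,0.0],[0,0,0,0,0,0,0.0],[0,0,0,0,0,0,0.0],[0,0,0,0,0,0,0.0]]}}

```text
time_s: 16.05
eef_pos: [0.4988, -0.0, 0.2462]
eef_rot: [-0.0, -0.031, 1.0, 0.0]
wrist_force: [-0.4, -0.1, -2.1]
opening: 0.128
```

Run:
```python
from h import *
im,P,d,p,Rt=held()
h=np.array([.640,-.180]);e=np.array([-.061,.998])
for k in (0,1):
    c=h-.1*np.array([.998,.061])+.088*k*e
    r=rects(P,d,c,.055,(.046,.0535)); print(k,r)
    if r: print('shift',(np.r_[r[1]/1000,.05]-p)@Rt)
print('c2',rects(P,d,(.647,.316),.06,(.03,.05)),rects(P,d,(.647,.316),.06,(.005,.0135)))
```

```text
tcp [ 0.4988 -0.      0.2462] opening 0.1284175848578143 x [-9.981e-01 -6.230e-02  1.000e-04] y [-6.230e-02  9.981e-01  1.000e-04] xyaw 3.57
near edge 0.043413583275696666 y [-0.02726267  0.02777341] top z 0.08059671854726194 slope [-0.00045478  0.04351069]
0 (6309, array([ 539.9, -185.6]), array([84. , 57.6]), 3.4, np.float64(0.0486))
shift [-0.02945763 -0.18779916  0.19615562]
1 (6254, array([535.4, -97.8]), array([84.8, 56.5]), 3.3, np.float64(0.0487))
shift [-0.03043865 -0.09988939  0.1961672 ]
c2 (912, array([649.3, 280.6]), array([14.4, 50.7]), 87.3, np.float64(0.0383)) (1746, array([646.7, 280.6]), array([50.5, 87.3]), 75.3, np.float64(0.008))
```

c2 was knocked to about (0.649, 0.281), so I'll re-measure it later. Now I'll place c1 on the y = -0.098 pedestal.

Request:
{"api": "arm_command", "payload": {"series": [[-0.01,-0.03,0,0,0,0,0.0],[-0.022,-0.07,0,0,0,0,0.0],[-0.032,-0.1,0,0,0,0,0.0],[-0.032,-0.1,0.035,0,0,0,0.0],[-0.032,-0.1,0.07,0,0,0,0.0]]}}

```text
time_s: 16.6
eef_pos: [0.5384, -0.1, 0.1766]
eef_rot: [0.002, -0.03, 1.0, -0.001]
wrist_force: [0.3, 0.1, -1.8]
opening: 0.128
```

Request:
{"api": "arm_command", "payload": {"series": [[0,0,0.015,0,0,0,0.0],[0,0,0.025,0,0,0,0.0],[0,0,0.03,0,0,0,0.0],[0,0,0.033,0,0,0,0.0],[0,0,0.033,0,0,0,0.0]]}}

```text
time_s: 17.1
eef_pos: [0.5377, -0.0988, 0.144]
eef_rot: [0.001, -0.031, 1.0, -0.0]
wrist_force: [-0.5, 0.4, -0.4]
opening: 0.129
```

Run:
```python
from h import *
o=ctrl.get_obs();Rt=rot(o['eef_rot']);p=np.array(o['eef_pos'])
c=p+Rt@np.array([.0014,.0003,0]); print('tcp',p,'plate',c,'ped .5354 -.0978 shift',(np.array([.5354,-.0978,0])-c)@Rt)
```

```text
tcp [ 0.53766051 -0.0988028   0.14402643] plate [ 0.53624473 -0.09858935  0.14402434] ped .5354 -.0978 shift [0.00098864 0.00093914 0.14402252]
```

Request:
{"api": "arm_command", "payload": {"series": [[0.0005,0.0007,0.003,0,0,0,0.0],[0.0005,0.0007,0.005,0,0,0,0.0],[0.0005,0.0007,0.006,0,0,0,0.0],[0.0005,0.0007,0.006,0,0,0,0.0],[0.0005,0.0007,0.006,0,0,0,0.0]]}}

```text
time_s: 17.6
eef_pos: [0.5368, -0.0982, 0.1381]
eef_rot: [0.0, -0.031, 1.0, -0.0]
wrist_force: [-3.1, 1.0, 4.3]
opening: 0.13
```

Request:
{"api": "arm_command", "payload": {"series": [[0,0,0,0,0,0,0.04],[0,0,0,0,0,0,0.04],[0,0,0,0,0,0,0.04],[0,0,-0.02,0,0,0,0.04],[0,0,-0.06,0,0,0,0.04]]}}

```text
time_s: 18.1
eef_pos: [0.5344, -0.0973, 0.1945]
eef_rot: [-0.003, -0.03, 1.0, 0.002]
wrist_force: [0.4, 0.5, -0.1]
opening: 0.47
```

Request:
{"api": "arm_command", "payload": {"series": [[0,0,-0.02,0,0,0,0.045],[-0.006,0.02,-0.04,0,0,0,0.045],[-0.013,0.06,-0.04,0,0,2,0.045],[-0.02,0.1,-0.04,0,0,4,0.045],[-0.025,0.14,-0.04,0,0,6,0.045]]}}

```text
time_s: 18.6
eef_pos: [0.5532, 0.0443, 0.2375]
eef_rot: [0.0, 0.023, 1.0, -0.0]
wrist_force: [0.5, -0.0, 0.5]
opening: 0.524
```

Request:
{"api": "arm_command", "payload": {"series": [[-0.01,0.03,0,0,0,0,0.045],[-0.02,0.075,0,0,0,0,0.045],[-0.02,0.12,0,0,0,0,0.045],[-0.02,0.16,0,0,0,0,0.045],[-0.02,0.2,0,0,0,0,0.045]]}}

```text
time_s: 19.1
eef_pos: [0.5815, 0.2439, 0.237]
eef_rot: [-0.0, 0.022, 1.0, -0.0]
wrist_force: [0.8, 0.7, 1.2]
opening: 0.528
```

Request:
{"api": "arm_command", "payload": {"series": [[0,0,0,0,0,0,0.045],[0,0,0,0,0,0,0.045],[0,0,0,0,0,0,0.045],[0,0,0,0,0,0,0.045],[0,0,0,0,0,0,0.045]]}}

```text
time_s: 19.6
eef_pos: [0.5819, 0.2409, 0.2373]
eef_rot: [0.0, 0.023, 1.0, -0.0]
wrist_force: [-0.6, 1.0, -0.8]
opening: 0.525
```

Run:
```python
from h import *
im,P,d,p,Rt=near((.647,.281)); cv2.imwrite('pics/w5.png',im[:,:,::-1])
print('placed c1 rib',rects(P,d,(.535,-.098),.055,(.08,.1)),'plate',rects(P,d,(.535,-.098),.055,(.053,.062)))
print((np.array([.647,.281,0])-p)@Rt)
```

```text
tcp [0.5819 0.2409 0.2373] xaxis yaw -2.6
(0.647, 0.281) (0.03, 0.05) (535, array([649.5, 280.6]), array([11.6, 50.6]), 86.5, np.float64(0.0386))
(0.647, 0.281) (0.005, 0.0135) (3070, array([649.3, 281. ]), array([55.9, 84.1]), 87.0, np.float64(0.0077))
(0.647, 0.281) (0.012, 0.024) (138, array([647.3, 275.6]), array([11.2, 49.9]), 73.5, np.float64(0.0183))
placed c1 rib None plate None
[-0.06319454  0.04305323  0.23727487]
```

View pics/w5.png

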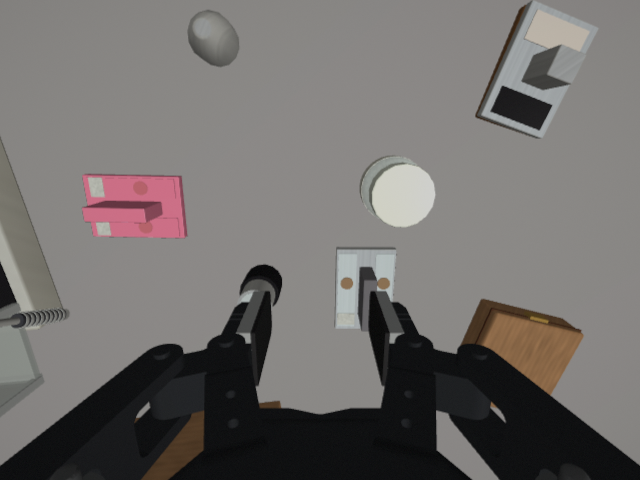

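c2 (seen at (366,290)) is at (0.6494, 0.2808) with x-axis about -3.2°. The jar and eyepiece are clear of the fingers, so I'll grasp it.

Request:
{"api": "arm_command", "payload": {"series": [[-0.03,0.02,0,0,0,0.6,0.045],[-0.0655,0.043,0.01,0,0,0.6,0.045],[-0.0655,0.043,0.04,0,0,0.6,0.045],[-0.0655,0.043,0.07,0,0,0.6,0.045],[-0.0655,0.043,0.1,0,0,0.6,0.045]]}}

```text
time_s: 20.15
eef_pos: [0.6493, 0.2816, 0.136]
eef_rot: [0.0, 0.027, 1.0, 0.0]
wrist_force: [-0.5, 0.9, -0.4]
opening: 0.525
```

Request:
{"api": "arm_command", "payload": {"series": [[0,0,0.02,0,0,0,0.045],[0,0,0.04,0,0,0,0.045],[0,0,0.05,0,0,0,0.045],[0,0,0.05,0,0,0,0.045],[0,0,0.05,0,0,0,0.045]]}}

```text
time_s: 20.65
eef_pos: [0.6495, 0.2821, 0.088]
eef_rot: [0.0, 0.027, 1.0, 0.0]
wrist_force: [0.0, -0.1, 0.6]
opening: 0.532
```

Request:
{"api": "arm_command", "payload": {"series": [[0,0,0,0,0,0,0.02],[0,0,0,0,0,0,0.0],[0,0,0,0,0,0,0.0],[0,0,0,0,0,0,0.0],[0,0,0,0,0,0,0.0]]}}

```text
time_s: 21.15
eef_pos: [0.6499, 0.2825, 0.0888]
eef_rot: [0.001, 0.027, 1.0, 0.0]
wrist_force: [-0.7, 0.6, 6.4]
opening: 0.122
```

Request:
{"api": "arm_command", "payload": {"series": [[0,0,-0.02,0,0,0,0.0],[0,0,-0.06,0,0,0,0.0],[0,0,-0.1,0,0,0,0.0],[0,0,-0.14,0,0,0,0.0],[0,0,-0.16,0,0,0,0.0]]}}

```text
time_s: 21.65
eef_pos: [0.6502, 0.2826, 0.2533]
eef_rot: [0.003, 0.027, 1.0, 0.001]
wrist_force: [0.7, -0.1, -0.8]
opening: 0.132
```

Run:
```python
from h import *
im,P,d,p,Rt=held()
print('to hover',(np.array([.505,-.01,p[2]])-p)@Rt)
```

```text
tcp [0.6502 0.2826 0.2533] opening 0.132280181613639 x [-0.9985  0.054  -0.0062] y [0.0539 0.9985 0.002 ] xyaw -3.09
near edge 0.04244802410788706 y [-0.02715673  0.02786411] top z 0.08139509621070036 slope [0.00060777 0.04251415]
to hover [ 0.1291676  -0.30002065 -0.00138914]
```

Request:
{"api": "arm_command", "payload": {"series": [[0.01,-0.022,0,0,0,-1,0.0],[0.025,-0.057,0,0,0,-2,0.0],[0.04,-0.092,0,0,0,-3,0.0],[0.055,-0.128,0,0,0,-3,0.0],[0.065,-0.15,0,0,0,-3,0.0]]}}

```text
time_s: 22.2
eef_pos: [0.5741, 0.134, 0.2465]
eef_rot: [-0.001, 0.001, 1.0, -0.0]
wrist_force: [1.4, 0.5, -0.7]
opening: 0.128
```

Request:
{"api": "arm_command", "payload": {"series": [[0.015,-0.03,0,0,0,-1,0.0],[0.033,-0.067,0,0,0,-2,0.0],[0.051,-0.104,0,0,0,-3,0.0],[0.066,-0.133,0,0,0,-3.6,0.0],[0.073,-0.146,0,0,0,-3.6,0.0]]}}

```text
time_s: 22.7
eef_pos: [0.5011, -0.0117, 0.2468]
eef_rot: [-0.001, -0.03, 1.0, -0.0]
wrist_force: [-0.5, 0.5, -0.8]
opening: 0.126
```

Request:
{"api": "arm_command", "payload": {"series": [[0,0,0,0,0,0,0.0],[0,0,0,0,0,0,0.0],[0,0,0,0,0,0,0.0],[0,0,0,0,0,0,0.0],[0,0,0,0,0,0,0.0]]}}

```text
time_s: 23.2
eef_pos: [0.5029, -0.0092, 0.2471]
eef_rot: [-0.0, -0.031, 1.0, 0.0]
wrist_force: [0.4, 0.5, -1.4]
opening: 0.127
```

Run:
```python
from h import *
im,P,d,p,Rt=held()
print('c1',rects(P,d,(.535,-.098),.055,(.078,.1)),rects(P,d,(.535,-.098),.055,(.0535,.062)))
r=rects(P,d,(.540,-.1855),.055,(.046,.0535)); print(r)
if r: print('shift',(np.r_[r[1]/1000,.05]-p)@Rt)
print('shift for .5400 -.1855',(np.array([.54,-.1855,.05])-p)@Rt)
cv2.imwrite('pics/w6.png',im[:,:,::-1])
```

```text
tcp [ 0.5029 -0.0092  0.2471] opening 0.1272339873390134 x [-9.981e-01 -6.230e-02  2.000e-04] y [-6.230e-02  9.981e-01  1.000e-04] xyaw 3.57
near edge 0.04234782048550938 y [-0.02718898  0.02785417] top z 0.08140177427842035 slope [-0.00173389  0.0424071 ]
c1 (1390, array([534.9, -97.9]), array([49.8, 13.1]), 3.1, np.float64(0.0884)) (4742, array([535.5, -97.8]), array([84.5, 56.4]), 3.3, np.float64(0.0576))
(6350, array([ 540.2, -185.4]), array([84.3, 57.2]), 2.9, np.float64(0.0486))
shift [-0.02626321 -0.17823558  0.1970303 ]
shift for .5400 -.1855 [-0.02605736 -0.17832291  0.19703033]
```

View pics/w6.png

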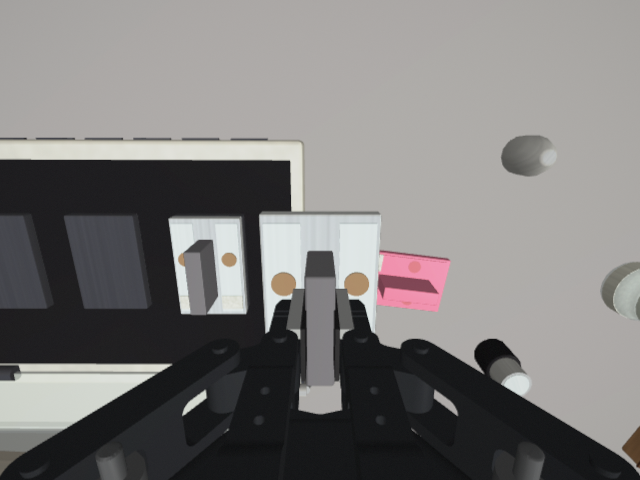

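c1 (208,265) sits flush on its pedestal: (535.5,-97.8) against the pedestal's (535.4,-97.8). c2 is squarely held, and the middle pedestal at (107,262) is free. I'll place c2.

Request:
{"api": "arm_command", "payload": {"series": [[-0.006,-0.04,0,0,0,0,0.0],[-0.012,-0.085,0,0,0,0,0.0],[-0.02,-0.13,0,0,0,0,0.0],[-0.0265,-0.17,0,0,0,0,0.0],[-0.0265,-0.1785,0,0,0,0,0.0]]}}

```text
time_s: 23.75
eef_pos: [0.5409, -0.1904, 0.2473]
eef_rot: [0.001, -0.029, 1.0, -0.001]
wrist_force: [0.7, 0.8, -1.5]
opening: 0.132
```

Request:
{"api": "arm_command", "payload": {"series": [[0,0,0.03,0,0,0,0.0],[0,0,0.06,0,0,0,0.0],[0,0,0.085,0,0,0,0.0],[0,0,0.1,0,0,0,0.0],[0,0,0.102,0,0,0,0.0]]}}

```text
time_s: 24.25
eef_pos: [0.5389, -0.1852, 0.143]
eef_rot: [-0.002, -0.031, 1.0, 0.001]
wrist_force: [0.5, 0.3, -1.6]
opening: 0.13
```

Request:
{"api": "arm_command", "payload": {"series": [[0,0,0,0,0,0,0.0],[0,0,0,0,0,0,0.0],[0,0,0,0,0,0,0.0],[0,0,0,0,0,0,0.0],[0,0,0,0,0,0,0.0]]}}

```text
time_s: 24.75
eef_pos: [0.5403, -0.1867, 0.1458]
eef_rot: [0.0, -0.031, 1.0, -0.0]
wrist_force: [-0.3, -0.8, -1.3]
opening: 0.127
```

Run:
```python
from h import *
im,P,d,p,Rt=held()
c=p+Rt@np.array([.0004,.0003,0]); print('plate',c,'shift',(np.array([.5400,-.1855,0])-c)@Rt)
```

```text
tcp [ 0.5403 -0.1867  0.1458] opening 0.1266291711690739 x [-9.981e-01 -6.100e-02 -9.000e-04] y [-6.100e-02  9.981e-01 -6.000e-04] xyaw 3.5
near edge 0.042371609308618954 y [-0.02715027  0.02789399] top z 0.08151279970455416 slope [-0.00117996  0.04242643]
plate [ 0.53988623 -0.18638919  0.14584857] shift [-3.51962622e-05  9.70924957e-04  1.45848085e-01]
```

Request:
{"api": "arm_command", "payload": {"series": [[0,0.001,0.003,0,0,0,0.0],[0,0.001,0.005,0,0,0,0.0],[0,0.001,0.0065,0,0,0,0.0],[0,0.001,0.007,0,0,0,0.0],[0,0.001,0.007,0,0,0,0.0]]}}

```text
time_s: 25.3
eef_pos: [0.5398, -0.1854, 0.1388]
eef_rot: [-0.0, -0.031, 1.0, 0.0]
wrist_force: [-4.9, 2.7, 7.3]
opening: 0.126
```

Request:
{"api": "arm_command", "payload": {"series": [[0,0,0,0,0,0,0.04],[0,0,0,0,0,0,0.04],[0,0,0,0,0,0,0.04],[0,0,-0.02,0,0,0,0.04],[0,0,-0.06,0,0,0,0.04]]}}

```text
time_s: 25.8
eef_pos: [0.5379, -0.1844, 0.1953]
eef_rot: [-0.003, -0.03, 1.0, 0.002]
wrist_force: [0.9, -0.4, 0.5]
opening: 0.466
```

Request:
{"api": "arm_command", "payload": {"series": [[0,0,-0.04,0,0,0,0.045],[0.02,0,-0.085,0,0,0,0.045],[0.06,0,-0.13,0,0,0,0.045],[0.07,0,-0.175,0,0,0,0.045],[0.07,0,-0.22,0,0,0,0.045]]}}

```text
time_s: 26.3
eef_pos: [0.4682, -0.1894, 0.4194]
eef_rot: [-0.001, -0.03, 1.0, 0.0]
wrist_force: [1.0, 0.6, 0.1]
opening: 0.532
```

Request:
{"api": "arm_command", "payload": {"series": [[0,0,-0.02,0,0,8,0.045],[0,0,-0.02,0,0,16,0.045],[0,0,-0.02,0,0,24,0.045],[0,0,-0.02,0,0,32,0.045],[0,0,-0.02,0,0,40,0.045]]}}

```text
time_s: 26.8
eef_pos: [0.4701, -0.1898, 0.4381]
eef_rot: [0.0, 0.316, 0.949, 0.0]
wrist_force: [-0.3, 0.4, 1.1]
opening: 0.532
```

Run:
```python
from h import *
o=ctrl.get_obs(); print(o['eef_pos'],o['eef_rot'])
im,d,m=shot('wrist','w7.png'); P=cloud(d,m)
for n,c in (('c1',(.535,-.098)),('c2',(.540,-.1855))): print(n,rects(P,d,c,.055,(.078,.1)),rects(P,d,c,.055,(.0535,.062)))
im,d,m=shot('scene'); P=cloud(d,m); cv2.imwrite('pics/s7.png',im[:,:,::-1])
print('tgt',rects(P,d,(.467,.414),.055,(.0145,.026)))
X,Y,Z=P[...,0],P[...,1],P[...,2]; B=P[(d>0)&(X>.6)&(X<.76)&(Y>-.24)&(Y<-.11)&(Z>.262)&(Z<.3)]
print('bar',len(B),np.median(B,0) if len(B) else '')
```

```text
[ 0.47007148 -0.18975952  0.43813097] [3.93226496e-05 3.15916312e-01 9.48787058e-01 4.02012842e-06]
c1 (427, array([535.3, -98.2]), array([50.1, 12.1]), 3.6, np.float64(0.0887)) (2171, array([535.2, -98.2]), array([84.3, 56.1]), 3.6, np.float64(0.0578))
c2 (386, array([ 539.3, -185.2]), array([49.9, 12.2]), 3.4, np.float64(0.0886)) (1938, array([ 539.4, -185.3]), array([84.2, 56.1]), 3.4, np.float64(0.0577))
tgt (526, array([468.6, 413.7]), array([56.2, 87.2]), 68.7, np.float64(0.0178))
bar 675 [ 0.68264212 -0.17532937  0.2796229 ]
```

View pics/s7.png

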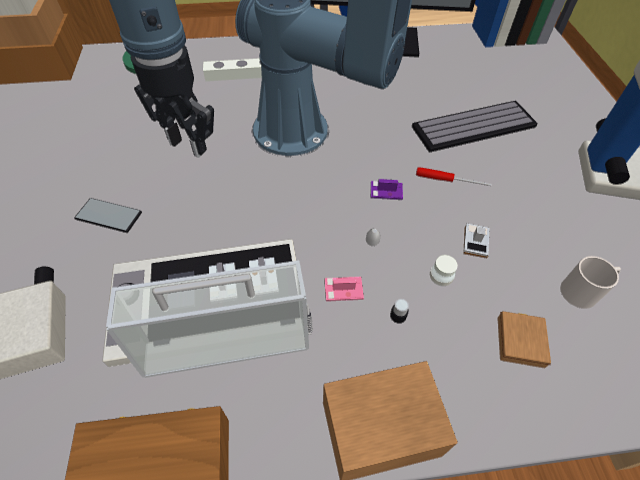

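All loaded: c1, c2 and target are flush and nothing else has shifted. Bar top is at about 0.28, x about 0.680. I'll turn the gripper and go over the bar.

Request:
{"api": "arm_command", "payload": {"series": [[0,0,0,0,0,8,0.045],[0,0,0,0,0,16,0.045],[0,0,0,0,0,24,0.045],[0,0,0,0,0,32,0.045],[0,0,0,0,0,40,0.045]]}}

```text
time_s: 27.4
eef_pos: [0.4701, -0.1898, 0.4381]
eef_rot: [-0.0, 0.62, 0.785, 0.0]
wrist_force: [-0.6, 0.2, 0.8]
opening: 0.531
```

Request:
{"api": "arm_command", "payload": {"series": [[0,0,0,0,0,8,0.045],[0,0,0,0,0,9.6,0.045],[0,0,0,0,0,9.6,0.045],[0,0,0,0,0,9.6,0.045],[0,0,0,0,0,9.6,0.045]]}}

```text
time_s: 27.9
eef_pos: [0.4701, -0.1898, 0.4382]
eef_rot: [-0.0, 0.682, 0.732, -0.0]
wrist_force: [-0.8, -0.4, -0.1]
opening: 0.524
```

Request:
{"api": "arm_command", "payload": {"series": [[0,0.045,0,0,0,0,0.045],[0,0.09,0,0,0,0,0.045],[0,0.14,0,0,0,0,0.045],[0,0.18,0.01,0,0,0,0.045],[0,0.211,0.018,0,0,0,0.045]]}}

```text
time_s: 28.4
eef_pos: [0.6827, -0.1749, 0.4191]
eef_rot: [-0.0, 0.682, 0.732, 0.0]
wrist_force: [-0.0, -0.3, -0.8]
opening: 0.523
```

Request:
{"api": "arm_command", "payload": {"series": [[0,0,0,0,0,0,0.045],[0,0,0,0,0,0,0.045],[0,0,0,0,0,0,0.045],[0,0,0,0,0,0,0.045],[0,0,0,0,0,0,0.045]]}}

```text
time_s: 28.9
eef_pos: [0.68, -0.1757, 0.4217]
eef_rot: [0.001, 0.683, 0.731, 0.0]
wrist_force: [-0.6, -0.0, -0.0]
opening: 0.528
```

Run:
```python
from h import *
o=ctrl.get_obs(); p=o['eef_pos'];Rt=rot(o['eef_rot']); print(p,Rt[:,0],Rt[:,1])
im,d,m=shot('wrist','w8.png'); P=cloud(d,m); X,Y,Z=P[...,0],P[...,1],P[...,2]
B=P[(d>0)&(X>.64)&(X<.72)&(Y>-.22)&(Y<-.13)&(Z>.255)&(Z<.3)]
if len(B): print('bar',len(B),B[:,2].max(),cv2.minAreaRect((B[:,:2]*1000).astype(np.float32)))
```

```text
[ 0.6800195  -0.17568926  0.42168947] [-6.76375652e-02  9.97709494e-01 -9.61550657e-04] [0.99770839 0.06763913 0.00170604]
bar 2263 0.2821015423089617 ((678.579833984375, -175.0789794921875), (11.410331726074219, 90.54234313964844), 3.324697732925415)
```

Request:
{"api": "arm_command", "payload": {"series": [[0,-0.0015,0.03,0,0,0,0.045],[0,-0.0015,0.06,0,0,0,0.045],[0,-0.0015,0.085,0,0,0,0.045],[0,-0.0015,0.0925,0,0,0,0.045],[0,-0.0015,0.0925,0,0,0,0.045]]}}

```text
time_s: 29.45
eef_pos: [0.6785, -0.1754, 0.3268]
eef_rot: [-0.001, 0.683, 0.731, -0.0]
wrist_force: [-0.2, -1.1, 0.8]
opening: 0.528
```

Request:
{"api": "arm_command", "payload": {"series": [[0,0,0,0,0,0,0.02],[0,0,0,0,0,0,0.0],[0,0,0,0,0,0,0.0],[0,0,0,0,0,0,0.0],[0,0,0,0,0,0,0.0]]}}

```text
time_s: 29.95
eef_pos: [0.6787, -0.1759, 0.3302]
eef_rot: [0.001, 0.683, 0.731, -0.0]
wrist_force: [-5.5, 0.9, 4.8]
opening: 0.12
```

Request:
{"api": "arm_command", "payload": {"series": [[0,-0.0235,-0.0025,0,0,0,0.0],[0,-0.047,-0.003,0,0,0,0.0],[0,-0.0705,-0.001,0,0,0,0.0],[0,-0.094,0.0035,0,0,0,0.0],[0,-0.1165,0.01,0,0,0,0.0]]}}

```text
time_s: 30.45
eef_pos: [0.5638, -0.1829, 0.3211]
eef_rot: [0.003, 0.682, 0.731, 0.002]
wrist_force: [2.2, 3.9, 3.6]
opening: 0.117
```

Request:
{"api": "arm_command", "payload": {"series": [[0,-0.022,0.009,0,0,0,0.0],[0,-0.043,0.02,0,0,0,0.0],[0,-0.0625,0.033,0,0,0,0.0],[0,-0.081,0.048,0,0,0,0.0],[0,-0.0975,0.065,0,0,0,0.0]]}}

```text
time_s: 30.95
eef_pos: [0.4656, -0.1889, 0.2537]
eef_rot: [0.001, 0.683, 0.731, 0.002]
wrist_force: [3.3, 5.5, -3.1]
opening: 0.111
```

Request:
{"api": "arm_command", "payload": {"series": [[0,-0.015,0.018,0,0,0,0.0],[0,-0.028,0.038,0,0,0,0.0],[0,-0.039,0.059,0,0,0,0.0],[0,-0.048,0.081,0,0,0,0.0],[0,-0.0535,0.0995,0,0,0,0.0]]}}

```text
time_s: 31.45
eef_pos: [0.4115, -0.1925, 0.1526]
eef_rot: [-0.001, 0.683, 0.731, 0.001]
wrist_force: [0.2, 7.4, 0.4]
opening: 0.114
```

Request:
{"api": "arm_command", "payload": {"series": [[0,-0.0005,0.002,0,0,0,0.0],[0,-0.0005,0.003,0,0,0,0.0],[0,-0.0005,0.004,0,0,0,0.0],[0,-0.0005,0.004,0,0,0,0.0],[0,-0.0005,0.004,0,0,0,0.0]]}}

```text
time_s: 31.95
eef_pos: [0.4109, -0.1925, 0.15]
eef_rot: [-0.002, 0.682, 0.731, -0.0]
wrist_force: [-7.9, 7.8, 5.1]
opening: 0.114
```

Hood is down at TCP z = 0.150, the bar's shut height. I'll release, rise, and locate the button from both fixed cameras.

Request:
{"api": "arm_command", "payload": {"series": [[0,0,0,0,0,0,0.045],[0,0,0,0,0,0,0.045],[0,0,0,0,0,0,0.045],[0,0,-0.03,0,0,0,0.045],[0,0,-0.07,0,0,0,0.045]]}}

```text
time_s: 32.45
eef_pos: [0.4109, -0.1932, 0.2187]
eef_rot: [-0.002, 0.683, 0.731, -0.0]
wrist_force: [1.0, -0.6, 0.2]
opening: 0.528
```

Request:
{"api": "arm_command", "payload": {"series": [[0,-0.02,-0.02,0,0,0,0.045],[0,-0.02,-0.02,0,0,0,0.045],[0,-0.02,-0.02,0,0,0,0.02],[0,-0.02,-0.02,0,0,0,0.0],[0,-0.02,-0.02,0,0,0,0.0]]}}

```text
time_s: 32.95
eef_pos: [0.3916, -0.1947, 0.238]
eef_rot: [-0.001, 0.683, 0.731, 0.0]
wrist_force: [-0.6, -0.2, -0.6]
opening: 0.02
```

Run:
```python
from h import *
print(ctrl.get_obs()['eef_pos'])
for n in ['scene','side']:
    im,d,m=shot(n,n+'9.png'); P=cloud(d,m); X,Y,Z=P[...,0],P[...,1],P[...,2]
    print(n,'button',rects(P,d,(.544,-.386),.026,(.058,.067)))
    H=P[(d>0)&(X>.42)&(X<.75)&(Y>-.36)&(Y<0.02)&(Z>.112)&(Z<.125)]; print('hood top',len(H),cv2.minAreaRect((H[:,:2]*1000).astype(np.float32)),np.median(H[:,2]))
    B=P[(d>0)&(X>.39)&(X<.425)&(Y>-.25)&(Y<-.13)&(Z>.08)&(Z<.13)]; print('bar',len(B),np.median(B,0),B[:,2].max() if len(B) else '')
a,b=[cv2.imread('pics/%s9.png'%n) for n in('scene','side')]
cv2.imwrite('pics/c9.png',np.hstack([cv2.resize(a[190:390,70:330],(400,308)),cv2.resize(b[185:400,300:580],(400,308))]))
```

```text
[ 0.39164099 -0.19472271  0.23798809]
scene button (206, array([ 544.7, -388. ]), array([34.5, 34. ]), 86.4, np.float64(0.0616))
hood top 12852 ((552.0602416992188, -186.00363159179688), (191.17282104492188, 318.1489562988281), 3.4321351051330566) 0.1189663047450289
bar 296 [ 0.41528811 -0.19002033  0.10124777] 0.10502310817812166
side button (290, array([ 541.8, -388.5]), array([36.3, 34.5]), 21.4, np.float64(0.0614))
hood top 9362 ((550.3228759765625, -185.22291564941406), (192.81590270996094, 319.4830017089844), 3.270904779434204) 0.1190291024649443
bar 488 [ 0.4068312  -0.1940143   0.10099279] 0.10550343239592541
```

View pics/c9.png

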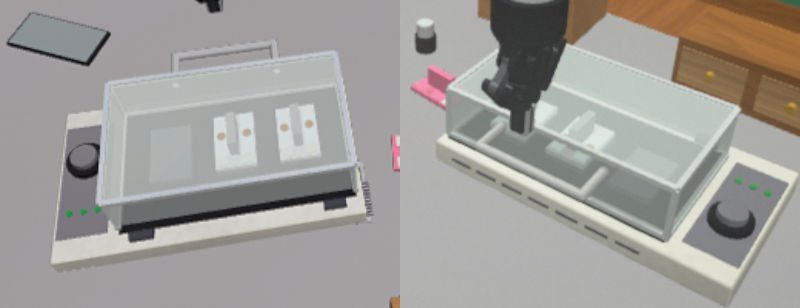

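Hood is shut exactly as at the start, with both carriers visible inside. Button is at (0.543, -0.388), top 0.0615. I'll press it with the closed fingertips.

Request:
{"api": "arm_command", "payload": {"series": [[-0.04,0.028,0,0,0,0,0.0],[-0.08,0.055,0,0,0,0,0.0],[-0.12,0.082,0,0,0,0,0.0],[-0.16,0.108,0,0,0,0,0.0],[-0.2,0.134,0,0,0,0,0.0]]}}

```text
time_s: 33.55
eef_pos: [0.5402, -0.3868, 0.2378]
eef_rot: [-0.001, 0.683, 0.731, 0.0]
wrist_force: [0.5, -1.0, 0.6]
opening: -0.001
```

Request:
{"api": "arm_command", "payload": {"series": [[-0.007,0.004,0.0,0,0,0,0.0],[-0.007,0.004,0.03,0,0,0,0.0],[-0.007,0.004,0.06,0,0,0,0.0],[-0.007,0.004,0.085,0,0,0,0.0],[-0.007,0.004,0.09,0,0,0,0.0]]}}

```text
time_s: 34.05
eef_pos: [0.5417, -0.39, 0.1443]
eef_rot: [-0.004, 0.683, 0.731, 0.0]
wrist_force: [-0.4, 0.4, 0.2]
opening: 0.001
```

Request:
{"api": "arm_command", "payload": {"series": [[0,0,0,0,0,0,0.0],[0,0,0.004,0,0,0,0.0],[0,0,0.008,0,0,0,0.0],[0,0,0.011,0,0,0,0.0],[0,0,0.011,0,0,0,0.0]]}}

```text
time_s: 34.55
eef_pos: [0.5436, -0.3922, 0.1383]
eef_rot: [0.0, 0.683, 0.731, -0.0]
wrist_force: [0.3, -0.1, -0.0]
opening: 0.001
```

Request:
{"api": "arm_command", "payload": {"series": [[0,0,0.003,0,0,0,0.0],[0,0,0.006,0,0,0,0.0],[0,0,0.009,0,0,0,0.0],[0,0,0.009,0,0,0,0.0],[0,0,0.009,0,0,0,0.0]]}}

```text
time_s: 35.05
eef_pos: [0.5438, -0.3925, 0.1297]
eef_rot: [0.0, 0.683, 0.731, -0.0]
wrist_force: [0.1, -0.4, 4.3]
opening: 0.003
```

Request:
{"api": "arm_command", "payload": {"series": [[0,0,0.001,0,0,0,0.0],[0,0,0.002,0,0,0,0.0],[0,0,0.0025,0,0,0,0.0],[0,0,0.0025,0,0,0,0.0],[0,0,0.0025,0,0,0,0.0]]}}

```text
time_s: 35.55
eef_pos: [0.5439, -0.3926, 0.1286]
eef_rot: [0.001, 0.683, 0.731, -0.0]
wrist_force: [-3.2, 2.2, 14.2]
opening: 0.002
```

14 N with z stopped at 0.1286, so the button is bottomed out. I'll retreat and do the final check.

Request:
{"api": "arm_command", "payload": {"series": [[0,0,-0.01,0,0,0,0.0],[0,0,-0.04,0,0,0,0.0],[0,0,-0.08,0,0,0,0.0],[0,0,-0.12,0,0,0,0.0],[0,0,-0.16,0,0,0,0.0]]}}

```text
time_s: 36.05
eef_pos: [0.543, -0.3917, 0.2873]
eef_rot: [-0.001, 0.683, 0.731, 0.0]
wrist_force: [0.9, -0.6, -0.4]
opening: 0.001
```

Request:
{"api": "arm_command", "payload": {"series": [[0,-0.04,-0.02,0,0,0,0.0],[0,-0.08,-0.04,0,0,0,0.0],[0,-0.12,-0.04,0,0,0,0.0],[0,-0.15,-0.04,0,0,0,0.0],[0,-0.15,-0.04,0,0,0,0.0]]}}

```text
time_s: 36.55
eef_pos: [0.3908, -0.4024, 0.3264]
eef_rot: [-0.001, 0.684, 0.73, -0.0]
wrist_force: [0.7, 0.4, 0.1]
opening: 0.003
```

Run:
```python
from h import *
print(ctrl.get_obs()['eef_pos'])
for n in ['scene','side']:
    im,d,m=shot(n,n+'10.png'); P=cloud(d,m); X,Y,Z=P[...,0],P[...,1],P[...,2]
    H=P[(d>0)&(X>.42)&(X<.75)&(Y>-.36)&(Y<0.02)&(Z>.112)&(Z<.125)]; print(n,'hood top',len(H),np.median(H[:,2]))
    print('button',rects(P,d,(.543,-.388),.026,(.052,.067)))
    for nm,c,zr in (('tgt',(.467,.414),(.0145,.026)),('jar',(.555,.303),(.045,.06)),('eyep',(.63,.18),(.045,.06)),('obj',(.435,.167),(.03,.05)),('pink',(.555,.078),(.03,.05)),('purple',(.277,.233),(.03,.05))): print(nm,rects(P,d,c,.06,zr))
a=cv2.imread('pics/scene10.png'); cv2.imwrite('pics/f.png',a)
```

```text
[ 0.39082888 -0.40243945  0.32638864]
scene hood top 12844 0.11895141033101203
button (289, array([ 544.9, -389.8]), array([47.7, 41.7]), 0.3, np.float64(0.061))
tgt (523, array([469. , 413.4]), array([56.5, 87.7]), 69.4, np.float64(0.0178))
jar (352, array([553.9, 303.4]), array([47.5, 47.2]), 37.7, np.float64(0.0542))
eyep (160, array([640.5, 183.3]), array([28.2, 30.2]), 61.2, np.float64(0.0516))
obj (79, array([437.3, 165.1]), array([24.9, 20.4]), 86.4, np.float64(0.037))
pink (161, array([561.1,  76. ]), array([49.6, 14.4]), 87.5, np.float64(0.0389))
purple (114, array([277.2, 233.8]), array([50. , 16.5]), 78.0, np.float64(0.0382))
side hood top 11067 0.11902907747112912
button (425, array([ 539.4, -390.4]), array([40.5, 47.7]), 42.7, np.float64(0.0608))
tgt (390, array([464.9, 413.1]), array([63.3, 84.3]), 70.0, np.float64(0.019))
jar (223, array([549.5, 302.6]), array([49.6, 46.1]), 89.8, np.float64(0.0548))
eyep (94, array([636.2, 182.7]), array([30.6, 28.3]), 56.1, np.float64(0.0518))
obj (92, array([427.3, 162.4]), array([17.8, 23.8]), 47.0, np.float64(0.037))
pink (132, array([556.6,  76.1]), array([52.1, 14.7]), 88.4, np.float64(0.039))
purple (136, array([273.8, 230.6]), array([54.3, 12.8]), 78.5, np.float64(0.0398))
```

View pics/scene10.png

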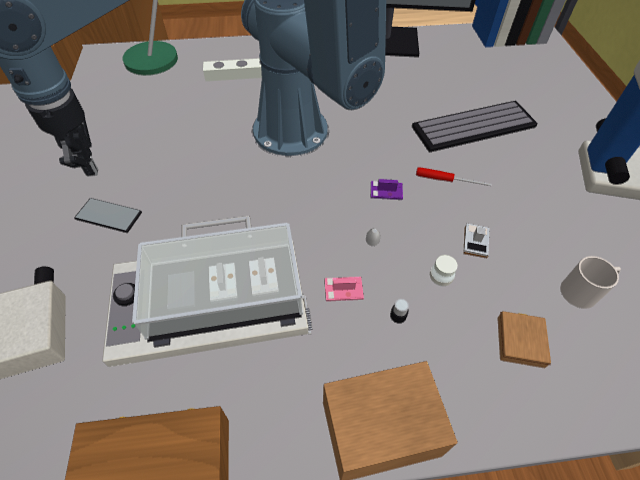

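The final view shows the hood shut (215,285), both carriers inside it at (222,280) and (263,275), and the target on its block at (476,240). Bystanders and look-alikes are where they were, and the arm is clear. I'll hand in.

```bash
python3 -c "
from bench import ctrl
print(ctrl.hand_in())"
```

```text
the job is handed in; nothing more can be done
None
```

The whole job is done in the order asked and handed in at about 37 s of the 210 s allowed. There was no verdict at hand-in.

- **Hood:** I swung it past the over-centre point by its bar and it stayed open by itself. After loading I brought it down again, and its top sits at 119 mm, as at the start.
- **Calibration plate:** It is on its storage block, centred within about 1 mm. An early check put its yaw about 1.5° off; the final views read within about 1°.
- **Carriers:** Two were on the desk. Both are on pedestals of their own (middle and left), within about 1 mm and 0.5° when last measured before shutting, and still in place through the clear hood. One had been knocked about 35 mm aside mid-run, so I measured it again before gripping.
- **Start button:** I pressed it until it stopped. It takes about 5 N to press right down; the wrist read 14 N with no further travel. I took this as fully down from the force and the stop, since the button's travel cannot be read directly.
- **Checks that disagreed:** The scene and side cameras differ by 3–4 mm in x, so I relied on the wrist camera and on comparing positions within the same camera. My first approach to the storage block was about 6 mm off because the arm was still settling, and I corrected it before release.
- **Other things on the desk:** In the last pictures the bystanders and both look-alikes were where they started.

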